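# Turn the finishing-kit tray the right way round and pack it

## Task

The lift-out tray of the kit case is in back to front, so it sits proud on the case's floor ribs instead of flush: lift it out by its grip bar, turn it half round and seat it again, fully home, with its wide bay on the side of the case's latches and carry handle. Then pack every tin, can and sanding block that stands about on the bench into the tray's two bays, each upright as it stands now and flat on the bay floor. Leave the tape rolls, glue bottle, screwdriver and brush where they lie.

Things in the scene. Friction and masses are not known exactly. Their poses are not given: they have to be found in the camera images.
- case: Open black kit case, fixed, 158 x 258 mm, 41 mm high; walls and floor 5 mm, inside 148 x 248 x 36 mm deep. Origin: centre of its underside, on the bench; x points from the latch side (front, at -x: two latches, carry handle) to the hinge side, y along its length, z up. Two ribs 11 mm high and 16 mm wide (y) cross its floor at y = -100 and y = +70 mm.
- case_front (a point): Middle of the case's rim on the latch side.
- tray: Loose grey tray, 140 x 240 mm, 36 mm high, 0.3 to 0.45 kg. Origin: centre of its underside, x across, y along, z up. Walls 4 mm; inside floor 16 mm above the origin. Right way round its x and y point as the case's, its two under-ribs (12 mm high, at y = +100 and -70 mm) stand on the case floor, its origin is 5 mm above the case's, its rim flush. At the start it is back to front, 11 mm proud.
- tray_bar (a point): Middle of the top of the tray's grip bar, at (11, 0, 48) mm in the tray's frame: off the tray's middle, towards the narrow bay. The bar is 12 mm thick (tray x) and 110 mm long (tray y), upright-sided down to the bay floors 32 mm below its top; it stands on a 12 mm divider that runs the tray's whole length and is as high as the rim.
- tray_wide (a point): Middle of the wide bay's floor, at (-30.5, 0, 16) mm in the tray's frame. The bay is 71 mm (x) by 232 mm (y) inside, 20 mm deep, empty at the start.
- tray_narrow (a point): Middle of the narrow bay's floor, at (41.5, 0, 16) mm in the tray's frame. The bay is 49 mm (x) by 232 mm (y) inside, 20 mm deep, empty at the start.
- tin_a: Round metal tin, 64 mm diameter, 78 mm high, 0.2 to 0.4 kg; only the wide bay takes it. Origin: centre of its underside, z up.
- tin_b: Second round tin, the same as tin_a. Origin: centre of its underside, z up.
- can: Rectangular thinner can, 60 mm (its x) x 80 mm (its y) x 84 mm high, with a 28 mm screw cap 14 mm high on top at y = +20 mm; 0.2 to 0.45 kg; only the wide bay takes it, its y along the bay. Origin: centre of its underside, z up.
- cork: Cork sanding block, 40 (x) x 60 (y) x 74 mm high. It stands on end on the bench, its x across its thickness and y along its length. Origin: centre of its underside, z up.
- beam: Wooden sanding block with a dark finger groove round it, 40 (x) x 70 (y) x 76 mm high. It stands on end on the bench, its x across its thickness and y along its length. Origin: centre of its underside, z up.
- pad: Black rubber sanding block with rounded top edges, 40 (x) x 80 (y) x 75 mm high. It stands on end on the bench, its x across its thickness and y along its length. Origin: centre of its underside, z up.
- tape1: Bystander: yellow roll of masking tape lying flat, 104 mm diameter, 25 mm high. Origin: centre of its underside, z up.
- tape2: Bystander: pale roll of wide tape lying flat, 104 mm diameter, 38 mm high. Origin: centre of its underside, z up.
- glue: Bystander: upright white glue bottle, 56 mm diameter, 150 mm high. Origin: centre of its underside, z up.
- driver: Bystander: screwdriver lying between the robot and the case.
- brush: Bystander: flat brush lying at the robot's right.
There are look-alikes about, which are no part of the job. Of the things that look like the pad, take the one that is farthest from the robot's base at the start.

How it is judged:
By the outcome, as a careful person would: the job done as asked, in the order asked, and still so for the second after the job is handed in, with the robot touching nothing.
Of tin_a, tin_b, can, cork, beam, pad only 4 to 6 are there at a start; the rules pass over those that are not, and their reading is None.
At some moment in a run one of tin_a, tin_b, can may be knocked a few centimetres aside while the robot is not near it.
It also fails if it takes over 210 s, if anything falls off the work surface, if the arm or the gripper's body presses on something with over 40 N, if the wrist force passes 120 N, or if a joint passes its speed limit or range.

## Robot

A 7-joint arm with a two-finger parallel gripper is mounted at the origin on the work surface. World frame = base frame: x ahead of the robot, y to its left, z up, the work surface at z = 0. Lengths are in m, angles in rad, forces in N, time in s.
With the tool pointing down it reaches from about 0.425 to 0.825 m from the base axis. Payload 3.6 kg.
Tool frame: the origin (TCP) lies midway between the tips of the shut fingers; the grasp point (between the pads) lies 19 mm behind it; z points along the fingers, x is the direction in which the jaws open and shut, and the axes are right-handed (so a half turn about z gives the same grasp; the last joint's range is limited). The gripper opens to 93 mm and grips with 3 to 60 N. Pads are 15 mm wide; open, the fingers measure 128 mm over their backs; the gripper's body (75 mm by 188 mm) begins 65 mm behind the grasp point.
Start: joints at [1.212, 0.615, -0.013, 1.423, 0.008, 1.103, -0.04], TCP at [0.212, -0.614, 0.219] pointing down, gripper open.
Joint ranges: [-3.12, 3.12], [-0.3, 2.06], [-1.34, 1.32], [0.26, 2.42], [-1.36, 4.5], [0.01, 1.98], [-2.84, 2.84]. Speed limits (rad/s): [2.79, 2.79, 3.14, 3.14, 3.14, 3.14, 3.14].

## Interface

Orientations are given as a unit quaternion [x, y, z, w].
In Python, from bench import status, viewer, ticket gives the robot as it stands.
- The arm moves only by the tool send_rows, never from a script. Its argument "series" is a list of rows, each a list of 2 entries, a list of its own where there are three numbers: the shift along the tool's x, y, z in cm, then the turn, a rotation vector about the tool's x, y, z in rad. In form: [[[x, y, z], [ax, ay, az]], ...]. A call has 1 to 20 rows; each row shifts and turns the commanded pose from where the row before left it, along the tool's axes as they then stand; what a row does not reach is not made up. A row lasts 1/12 s, in which the tool goes at most 41.7 mm and 7.16 degrees, less where a joint would pass 70% of its speed; a pose out of reach is approached as far as the arm can. A call with a gripper value outside its range is refused whole. "jaw" is the gripper's target within -1 to 1 (shut at 1, half-way at 0, fully open at -1), set as the call begins (left out, the last holds). The fingers move at their own pace and stop on an object; the grip force is fixed at half the most. Time passes only in rows, so rows that do not move let the fingers close. It gives the time, the measured TCP pose, the force and the opening at its end, in the units of the state.
- status.get_obs(): the state, without advancing time (a new reading comes with each control period).
- viewer.capture(name): name is "side" or "top" or "wrist"; returns a dict with "color" (480x640x3 uint8, blue, green, red), "range_z" (480x640 float32, m along the optical axis (not along the pixel's ray), 0 where there is no reading), "camera_matrix" (3x3 intrinsics, pixels), "eye" and "attitude" of the camera in the world. Camera axes: x right, y down, z forward; pixel columns grow to the right and rows downward; lengths in m; the calibration is good to about 2 mm. A picture is of the moment at which its call begins.
- ticket.job_done(): hands the job in, once; it reports no verdict.
Trained networks look in a picture, given as the dict that the camera call returned (one of the last four; its "shot" number tells which), for a name from the list of things; names that differ only in an ending like _2 or _b are one class to them, and where a whole thing is asked for, a point or a joint stands for the part that bears it (a point fixed in the world has none). Each returns a list of dicts, best first, with "confidence" (0 to 1); they miss things now and then, are a little off and sometimes report something else, mostly with a low value. They report only what shows in the picture. A call takes as long as a camera call. They do not tell look-alikes from the thing itself.
- viewer.outline_of(picture, label): "pixels" (480x640 bool, what is visible of it) and "bbox" ([centre column, centre row, width, height] in pixels, round what is visible of it).
The state is a dict: "time_s": time; "q": joint angles; "dq": joint speeds; "joint_torque": joint torques, N m; "eef_pos": TCP position; "orientation": TCP orientation; "force": force on the tool from outside, world axes, zero at the start; "torque": the same for the moment, N m; "width": finger opening in m.
Only numpy, scipy, OpenCV 4.12 (cv2) and the standard library are available. Lean on these libraries where they do the work, as an engineer would, in place of code of your own. Each camera call takes 0.05 s, during which the arm holds its last target.

## Working session

There is one attempt and no reset: what is moved stays moved. The work goes in short steps, Python scripts to look and compute and a tool call to move; the robot and the scene stay as the last step left them, time stands still between calls to the robot, and variables do not carry over. Pictures are saved under pics/ and viewed, and the job is handed in when it is done.

Besides the shell and the picture viewer there is one more tool, called after "Request:" as name([rows], argument=value, ...), one row to a line, values as JSON. send_rows: Moves the arm, as the interface text tells. Its arguments: {"type":"object","properties":{"series":{"type":"array","items":{"type":"array"}},"jaw":{"type":"number"}},"required":["series"]}

```bash
ls; mkdir -p pics
python3 - <<'E'
from bench import status, viewer
import cv2, numpy as np
o=status.get_obs()
for k,v in o.items(): print(k,np.round(v,4))
for n in ("side","top","wrist"):
    p=viewer.capture(n); cv2.imwrite(f"pics/{n}0.png",p["color"]); print(n,p["shot"],np.round(p["camera_matrix"],1).tolist(),np.round(p["eye"],3),np.round(p["attitude"],3))
E
```

```text
pics
time_s 0.0
q [ 1.2115  0.6159 -0.0126  1.4249  0.0081  1.1034 -0.0405]
dq [ 0.002   0.0017 -0.0015 -0.0001  0.0014 -0.0023  0.0007]
joint_torque [-4.00000e-04 -4.58944e+01  2.08800e-01 -1.65748e+01 -6.11000e-02
  2.05000e-02  2.00000e-04]
eef_pos [ 0.2121 -0.6136  0.2175]
orientation [ 8.144e-01 -5.802e-01 -1.000e-03 -7.000e-04]
force [-0.0235 -0.2825  0.9849]
torque [-0.0806  0.0263  0.0201]
width 0.0928
side 1 [[453.3, 0.0, 322.2], [0.0, 453.3, 238.3], [0.0, 0.0, 1.0]] [0.697 0.719 0.774] [ 0.144  0.902 -0.401 -0.068]
top 2 [[527.4, 0.0, 320.7], [0.0, 527.4, 242.0], [0.0, 0.0, 1.0]] [0.304 0.019 1.225] [ 0.708 -0.704  0.041 -0.04 ]
wrist 3 [[373.2, 0.0, 323.6], [0.0, 373.2, 239.2], [0.0, 0.0, 1.0]] [ 0.287 -0.59   0.384] [ 0.806 -0.574 -0.085  0.118]
```

View pics/top0.png

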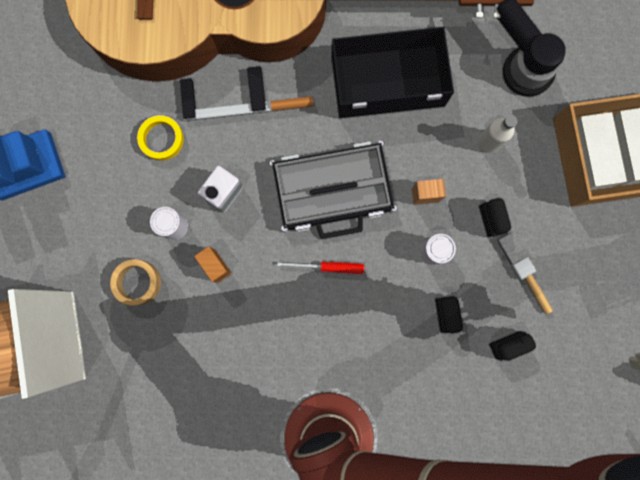

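View pics/side0.png

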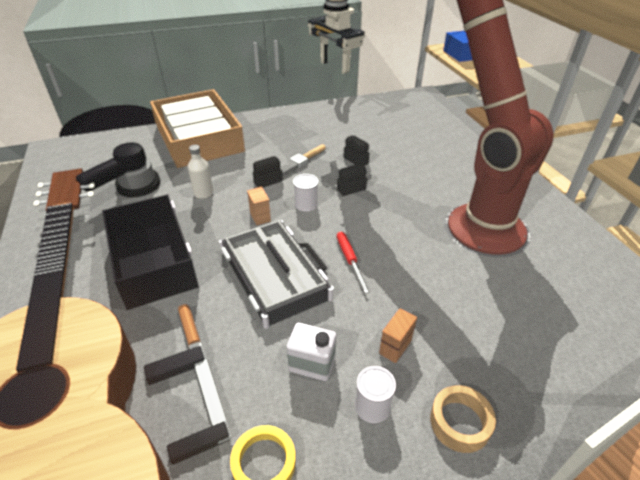

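View pics/wrist0.png

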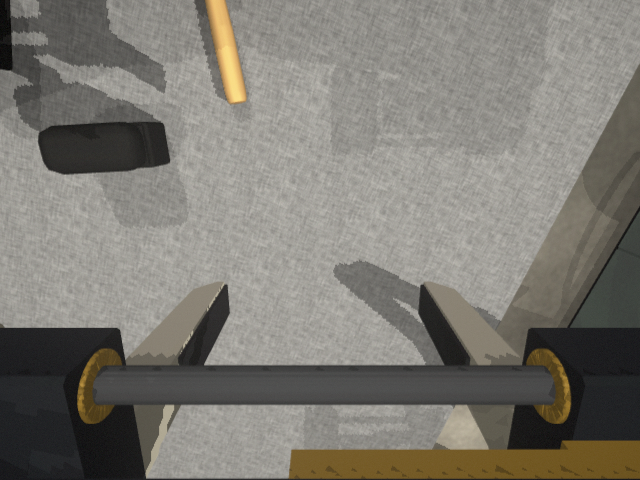

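```bash
cat > h.py <<'E'
import numpy as np, cv2
from scipy.spatial.transform import Rotation as R
from bench import status, viewer
def cloud(p):
    d=p["range_z"]; K=p["camera_matrix"]; v,u=np.mgrid[:480,:640]
    c=np.stack([(u-K[0,2])/K[0,0]*d,(v-K[1,2])/K[1,1]*d,d],-1)
    w=c@R.from_quat(p["attitude"]).as_matrix().T+p["eye"]
    w[d<=0]=np.nan
    return w
def rect(pts):
    (c,s,a)=cv2.minAreaRect(pts.astype(np.float32)*1000); return np.round(c,1),np.round(s,1),round(a,1)
def save(n,img,crop=None,sc=1):
    if crop: u0,v0,u1,v1=crop; img=img[v0:v1,u0:u1]
    cv2.imwrite(f"pics/{n}.png",cv2.resize(img,None,fx=sc,fy=sc,interpolation=cv2.INTER_CUBIC))
E
python3 - <<'E'
from h import *
for cam in ("top","side"):
    p=viewer.capture(cam); w=cloud(p)
    np.savez(f"{cam}.npz",w=w,c=p["color"])
    save("big_"+cam,p["color"],(100,110,560,380) if cam=="top" else (130,100,500,480),1.7)
    print(cam)
    for n in ("case","tray","tin_a","can","cork","beam","pad","tape1","tape2","glue","driver","brush"):
        for r in viewer.outline_of(p,n):
            m=r["pixels"]; q=w[m]; q=q[~np.isnan(q[:,0])]
            if len(q)<20: continue
            zt=np.percentile(q[:,2],95); t=q[q[:,2]>zt-.008] if n not in("case","driver","brush") else q
            print(n,round(r["confidence"],2),np.round(r["bbox"]),"ztop %.3f"%zt,*rect(t[:,:2]))
E
```

```text
top
case 0.89 [333. 190. 129.  94.] ztop 0.044 [565.  -12.2] [210.4 275. ] 13.1
tray 0.91 [329. 186. 114.  81.] ztop 0.055 [573.1  -6.7] [141.3 240.3] 10.7
tin_a 0.75 [439. 250.  37.  28.] ztop 0.080 [ 424.6 -243.1] [62.3 62.5] 87.7
tin_a 0.69 [170. 222.  36.  34.] ztop 0.079 [482.1 363. ] [63.7 61.6] 74.5
tin_a 0.47 [333. 189. 126.  93.] ztop 0.044 [574.6  -7.8] [173.2 262.5] 10.7
can 0.94 [220. 190.  46.  49.] ztop 0.097 [544.1 257.9] [25.9 27.1] 88.7
cork 0.7 [428. 195.  34.  29.] ztop 0.077 [ 558.7 -226.2] [41.5 61.3] 6.1
pad 0.97 [448. 313.  30.  37.] ztop 0.077 [ 280.  -267.2] [74.9 37.8] 8.4
pad 0.75 [510. 344.  46.  25.] ztop 0.077 [ 211.7 -407.3] [36.2 73.1] 22.1
pad 0.6 [496. 219.  31.  39.] ztop 0.077 [ 500.5 -377.6] [75.3 38.4] 13.3
pad 0.54 [332. 188. 124.  98.] ztop 0.045 [574.2  -7.7] [173.2 263.5] 10.9
tape1 0.59 [133. 283.  48.  45.] ztop 0.040 [349.  440.1] [ 96.6 104.6] 0.3
tape1 0.58 [160. 139.  43.  47.] ztop 0.027 [690.2 399.4] [103.  102.8] 37.6
tape1 0.24 [497. 134.  36.  38.] ztop 0.151 [ 688.4 -380.5] [26.  24.4] 89.4
tape1 0.2 [330. 185. 114.  78.] ztop 0.0
[... 1849 characters left out ...]
.8] 86.2
tape1 0.74 [263. 455.  61.  50.] ztop 0.027 [683.5 391. ] [ 86.1 103.1] 71.8
tape2 0.86 [463. 420.  64.  67.] ztop 0.040 [346. 441.] [102.4 102.8] 86.2
tape2 0.74 [263. 455.  61.  50.] ztop 0.027 [683.5 391. ] [ 86.1 103.1] 71.8
glue 0.9 [202. 173.  23.  53.] ztop 0.148 [ 684.7 -379.7] [24.7 25.3] 25.5
driver 0.85 [351. 261.  26.  50.] ztop 0.027 [386.   10.3] [182.6  25. ] 85.6
driver 0.65 [201. 172.  22.  55.] ztop 0.148 [ 682.2 -371.6] [55.2 43.5] 17.4
brush 0.73 [302. 160.  45.  28.] ztop 0.023 [ 370.5 -465. ] [193.1  68.4] 26.6
brush 0.57 [267. 171.  36.  34.] ztop 0.076 [ 496.3 -373.3] [80.8 40. ] 9.3
brush 0.42 [463. 419.  64.  69.] ztop 0.040 [345.8 440.4] [104.6 103.1] 52.6
```

View pics/big_top.png

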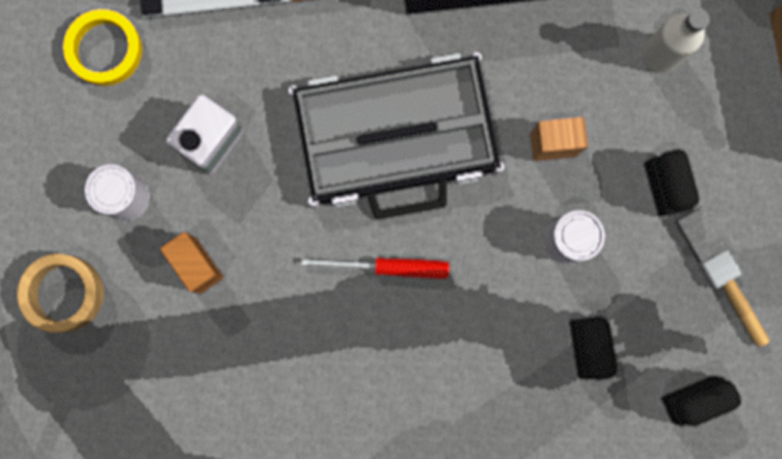

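View pics/big_side.png

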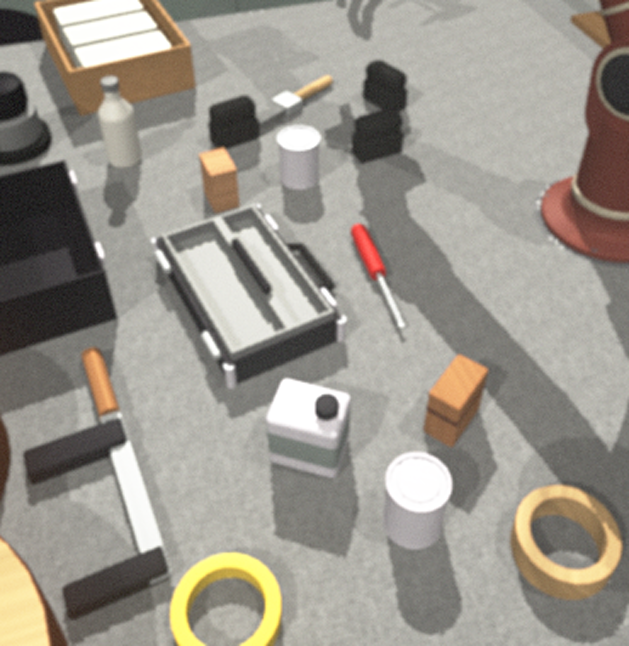

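```bash
cat >> h.py <<'E'
def yawnow(o=None):
    o=o or status.get_obs(); X=R.from_quat(o["orientation"]).as_matrix()
    return np.degrees(np.arctan2(X[1,0],X[0,0])), X
def plan(x=None,y=None,z=None,yaw=None,from_=None):
    """turn first (about tool z), then shift in new tool frame"""
    o=status.get_obs(); p=np.array(o["eef_pos"]); ya,X=yawnow(o)
    if from_ is not None: p=np.array(from_[:3]); ya=from_[3]
    t=p.copy()
    for i,v in enumerate((x,y,z)):
        if v is not None: t[i]=v
    if yaw is None: yaw=ya
    d=(yaw-ya+180)%360-180
    if from_ is None:   # level the tool too
        Rt=R.from_matrix([[np.cos(np.radians(yaw)),np.sin(np.radians(yaw)),0],[np.sin(np.radians(yaw)),-np.cos(np.radians(yaw)),0],[0,0,-1]])
        tilt=np.degrees(np.arccos(min(1,-X[2,2])))
        print("tilt deg %.2f"%tilt, "full rotvec", np.round((R.from_matrix(X).inv()*Rt).as_rotvec(),3))
    n=int(np.ceil(abs(np.radians(d))/.12))
    c,s=np.cos(np.radians(yaw)),np.sin(np.radians(yaw))
    D=t-p; sh=np.array([c*D[0]+s*D[1], s*D[0]-c*D[1], -D[2]])*100
    m=int(np.ceil(np.linalg.norm(sh)/4))
    print("pos",np.round(p,4),"yaw %.2f q7 %.3f"%(ya,o["q"][6]),"| turn az %.3f = %d x %.4f"%(-np.radians(d),n,-np.radians(d)/max(n,1)),"| shift cm",np.round(sh,2),"= %d x"%m,np.round(sh/max(m,1),3).tolist(), "F",np.round(o["force"],1),"w %.4f t %.1f"%(o["width"],o["time_s"]))
E
python3 - <<'E'
from h import *
plan(.52,-.007,.36,10.8)
for n in("top","side"):
    c=np.load(n+".npz")["c"]; 
    if n=="side": save("crop_side",c,(230,130,430,360),2.5)
E
```

```text
tilt deg 0.00 full rotvec [-0.     0.    -1.426]
pos [ 0.2124 -0.6143  0.2186] yaw -70.93 q7 -0.040 | turn az -1.426 = 12 x -0.1189 | shift cm [ 41.6  -53.89 -14.14] = 18 x [2.311, -2.994, -0.785] F [ 0.2 -0.5 -0.3] w 0.0929 t 1.4
```

View pics/crop_side.png

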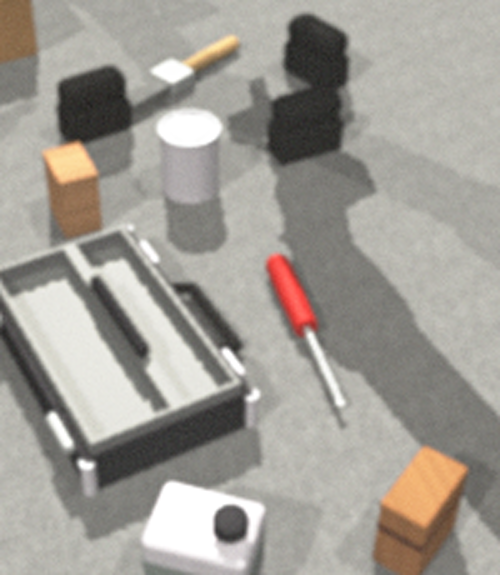

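List before the first reach (top-picture pixels):
- **Pad look-alikes:** (496,218), (448,313) and (510,344), at 0.63, 0.39 and 0.46 m from the base, so I take (496,218).
- **Cork or beam:** (428,195) is plain, so it is the cork. (211,264) has a groove, so it is the beam.
- **Tray:** (330,187). The black box at (393,70) is not it.

The crop shows all of these, with the beam's dark groove visible and the tray's narrow bay now on the latch side.

Request:
send_rows([
  [[0,0,-2],[0,0,-0.119]],
  [[0,0,-2],[0,0,-0.119]],
  [[0,0,-2],[0,0,-0.119]],
  [[0,0,-2],[0,0,-0.119]],
  [[0,0,-2],[0,0,-0.119]],
  [[0,0,-2],[0,0,-0.119]],
  [[0,0,-2],[0,0,-0.119]],
  [[0,0,0],[0,0,-0.119]],
  [[0,0,0],[0,0,-0.119]],
  [[0,0,0],[0,0,-0.119]],
  [[0,0,0],[0,0,-0.119]],
  [[0,0,0],[0,0,-0.117]],
])

```text
time_s: 2.45
eef_pos: [0.2122, -0.6143, 0.3586]
orientation: [0.995, 0.097, -0.0, -0.0]
force: [1.1, 0.5, 0.4]
width: 0.093
```

Request:
send_rows([
  [[2.31,-2.99,0],[0,0,0]],
  [[2.31,-2.99,0],[0,0,0]],
  [[2.31,-2.99,0],[0,0,0]],
  [[2.31,-2.99,0],[0,0,0]],
  [[2.31,-2.99,0],[0,0,0]],
  [[2.31,-2.99,0],[0,0,0]],
  [[2.31,-2.99,0],[0,0,0]],
  [[2.31,-2.99,0],[0,0,0]],
  [[2.31,-2.99,0],[0,0,0]],
  [[2.31,-2.99,0],[0,0,0]],
  [[2.31,-2.99,0],[0,0,0]],
  [[2.31,-2.99,0],[0,0,0]],
  [[2.31,-2.99,0],[0,0,0]],
  [[2.31,-2.99,0],[0,0,0]],
  [[2.31,-2.99,0],[0,0,0]],
  [[2.31,-2.99,0],[0,0,0]],
  [[2.31,-2.99,0],[0,0,0]],
  [[2.31,-2.99,0],[0,0,0]],
])

```text
time_s: 3.95
eef_pos: [0.5208, -0.0064, 0.3589]
orientation: [0.996, 0.094, 0.0, 0.0]
force: [0.6, 0.1, 0.1]
width: 0.0927
```

Run:
```python
from h import *
plan(.52,-.007,.36,10.8)
o=status.get_obs(); print(np.round(o["q"],3))
p=viewer.capture("wrist"); save("w1",p["color"]); w=cloud(p); np.savez("w1.npz",w=w,c=p["color"])
for n in ("case","tray"):
    for r in viewer.outline_of(p,n):
        q=w[r["pixels"]]; q=q[~np.isnan(q[:,0])]
        print(n,r["confidence"],np.round(r["bbox"]))
        if n=="tray":
            t=q[(q[:,2]>.047)]; print(rect(t[:,:2]))
            b=q[(q[:,2]>.059)]; print("bar",rect(b[:,:2]),np.median(b[:,2]))
```

```text
tilt deg 0.05 full rotvec [ 0.001 -0.001 -0.001]
pos [ 0.5208 -0.0064  0.3589] yaw 10.74 q7 -0.061 | turn az -0.001 = 1 x -0.0011 | shift cm [-0.08  0.04 -0.11] = 1 x [-0.085, 0.045, -0.105] F [0.6 0.1 0.1] w 0.0927 t 4.0
[ 0.404  0.351 -0.629  1.54   0.211  1.318 -0.061]
case 0.64 [353. 191. 159. 200.]
tray 0.73 [354. 193. 158. 198.]
(array([569.1,  -8.4]), array([140.5, 240.3]), 10.9)
bar (array([0., 0.]), array([0., 0.]), 0.0) nan
tray 0.66 [363. 193. 117. 188.]
(array([569.2,  -8.4]), array([140.6, 240.2]), 10.9)
bar (array([558.1, -10.3]), array([ 12.2, 108.1]), 10.8) 0.06430631939067766
  return _methods._mean(a, axis=axis, dtype=dtype,
  ret = ret.dtype.type(ret / rcount)
```

View pics/w1.png

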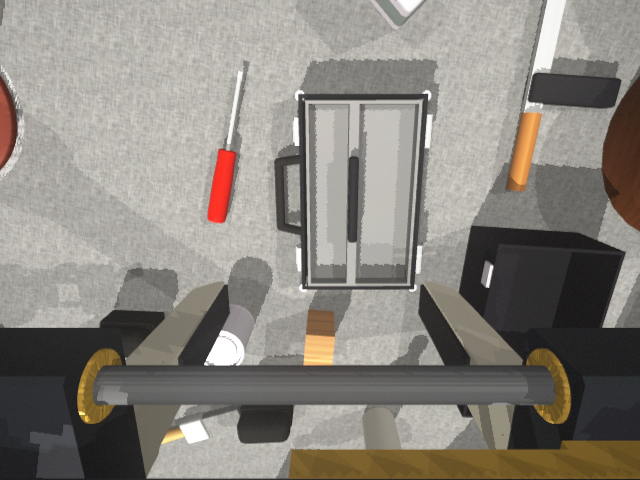

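Request:
send_rows([
  [[0,0,0],[0,0,0.12]],
  [[0,0,0],[0,0,0.12]],
  [[0,0,0],[0,0,0.12]],
  [[0,0,0],[0,0,0.12]],
  [[0,0,0],[0,0,0.12]],
  [[0,0,0],[0,0,0.12]],
  [[0,0,0],[0,0,0.12]],
  [[0,0,0],[0,0,0.12]],
  [[0,0,0],[0,0,0.12]],
  [[0,0,0],[0,0,0.12]],
  [[0,0,0],[0,0,0.12]],
  [[0,0,0],[0,0,0.12]],
  [[0,0,0],[0,0,0.12]],
])

```text
time_s: 5.18
eef_pos: [0.5197, -0.01, 0.3588]
orientation: [0.771, -0.637, 0.0, 0.0]
force: [0.8, 0.1, -0.4]
width: 0.093
```

Run:
```python
from h import *
plan(.52,-.007,.36,10.8)
o=status.get_obs(); print(np.round(o["q"],3))
d=np.load("w1.npz"); w=d["w"].reshape(-1,3); w=w[~np.isnan(w[:,0])]
th=np.radians(10.85); c0=np.array([.569,-.0084])
l=(w[:,:2]-c0)@np.array([[np.cos(th),-np.sin(th)],[np.sin(th),np.cos(th)]])
for zlo,zhi in((.034,.046),):
    m=(w[:,2]>zlo)&(w[:,2]<zhi)
    for name,s in (("x",np.abs(l[:,1])<.1),("y",np.abs(l[:,0])<.06)):
        k=0 if name=="x" else 1
        v=l[m&s][:,k]*1000; h,e=np.histogram(v,bins=np.arange(-150,151,2)); print(name,[(int(a),int(b)) for a,b in zip(e,h) if b>0 and abs(a)>60])
```

```text
tilt deg 0.06 full rotvec [ 1.00e-03 -1.00e-03 -1.57e+00]
pos [ 0.5197 -0.01    0.3588] yaw -79.13 q7 -1.503 | turn az -1.570 = 14 x -0.1121 | shift cm [ 0.08 -0.29 -0.12] = 1 x [0.081, -0.291, -0.116] F [ 0.8  0.1 -0.4] w 0.0930 t 5.2
[ 0.188  0.311 -0.297  1.549  0.094  1.296 -1.503]
x [(-86, 50), (-84, 63), (-82, 87), (-80, 144), (-78, 232), (-76, 248), (-74, 25), (-68, 44), (-66, 32), (-64, 33), (-62, 11), (62, 18), (64, 195), (66, 156), (72, 88), (74, 292), (76, 230), (78, 135), (80, 93), (82, 82), (84, 74), (86, 46)]
y [(-132, 18), (-130, 126), (-128, 116), (-126, 83), (-118, 162), (-116, 121), (-114, 11), (-112, 14), (-110, 17), (-108, 10), (-106, 12), (-104, 13), (-102, 11), (-100, 15), (-98, 22), (-96, 10), (-94, 9), (-92, 15), (-90, 11), (-88, 18), (-86, 11), (-84, 14), (-82, 19), (-80, 15), (-78, 10), (-76, 20), (-74, 10), (-72, 12), (-70, 16), (-68, 7), (-66, 21), (-64, 12), (-62, 5), (62, 14), (64, 12), (66, 6), (68, 18), (70, 11), (72, 9), (74, 12), (76, 11), (78, 22), (80, 20), (82, 8), (84, 15), (86, 13), (88, 9), (90, 14), (92, 20), (94, 11), (96, 14), (98, 21), (100, 9), (102, 24), (104, 20), (106, 4), (108, 18), (110, 17), (112, 10), (114, 100), (116, 5), (122, 164), (124, 129), (126, 197)]
```

Request:
send_rows([
  [[0,0,0],[0,0,0.12]],
  [[0,0,0],[0,0,0.12]],
  [[0,0,0],[0,0,0.12]],
  [[0,0,0],[0,0,0.12]],
  [[0,0,0],[0,0,0.12]],
  [[0,0,0],[0,0,0.12]],
  [[0,0,0],[0,0,0.12]],
  [[0,0,0],[0,0,0.12]],
  [[0,0,0],[0,0,0.12]],
  [[0,0,0],[0,0,0.12]],
  [[0,0,0],[0,0,0.12]],
  [[0,0,0],[0,0,0.12]],
  [[0,0,0],[0,0,0.13]],
  [[0,0,0],[0,0,0]],
])

```text
time_s: 6.35
eef_pos: [0.5196, -0.0109, 0.3568]
orientation: [-0.131, 0.991, -0.001, -0.003]
force: [-0.3, -0.4, -0.6]
width: 0.0928
```

Run:
```python
from h import *
plan(.52,-.007,.36,-169.15)
o=status.get_obs(); print(np.round(o["q"],3))
p=viewer.capture("wrist"); save("w2",p["color"]); w=cloud(p); np.savez("w2.npz",w=w,c=p["color"])
w=w.reshape(-1,3); w=w[~np.isnan(w[:,0])]
th=np.radians(10.85); c0=np.array([.569,-.0084])
l=(w[:,:2]-c0)@np.array([[np.cos(th),-np.sin(th)],[np.sin(th),np.cos(th)]])
b=(w[:,2]>.060)&(np.abs(l)<.1).all(1); print("bar",rect(w[b][:,:2]),np.median(w[b][:,2]))
b=(w[:,2]>.047)&(np.abs(l)<[.1,.15]).all(1); print("tray",rect(w[b][:,:2]))
```

```text
tilt deg 0.39 full rotvec [-0.002 -0.007  0.074]
pos [ 0.5196 -0.0109  0.3568] yaw -164.94 q7 -2.839 | turn az 0.074 = 1 x 0.0735 | shift cm [-0.12  0.38 -0.32] = 1 x [-0.116, 0.376, -0.323] F [-0.3 -0.4 -0.6] w 0.0928 t 6.3
[-0.161  0.305  0.194  1.559 -0.057  1.289 -2.839]
bar (array([531.6, -30.5]), array([124. ,  98.9]), 37.5) 0.4588371222049019
tray (array([554. , -10.2]), array([169.8, 241. ]), 10.9)
```

Request:
send_rows([
  [[0,0,0],[0,0,0.03]],
  [[0,0,0],[0,0,0.03]],
  [[0,0,0],[0,0,0.03]],
  [[0,0,0],[0,0,0.03]],
  [[0,0,0],[0,0,0.0]],
  [[0,0,0],[0,0,0.0]],
])

```text
time_s: 6.9
eef_pos: [0.5199, -0.0082, 0.3565]
orientation: [-0.075, 0.997, 0.0, -0.003]
force: [-0.3, -0.3, 0.6]
width: 0.0927
```

Run:
```python
from h import *
plan(.52,-.007,.36,-169.15)
o=status.get_obs(); print(np.round(o["q"],3))
```

```text
tilt deg 0.36 full rotvec [ 0.002 -0.006 -0.039]
pos [ 0.5199 -0.0082  0.3565] yaw -171.37 q7 -2.839 | turn az -0.039 = 1 x -0.0388 | shift cm [-0.03  0.12 -0.35] = 1 x [-0.03, 0.12, -0.353] F [-0.3 -0.3  0.6] w 0.0927 t 6.9
[-0.385  0.329  0.514  1.565 -0.166  1.298 -2.839]
```

Run:
```python
from h import *
p=viewer.capture("wrist"); save("w3",p["color"]); w3=cloud(p); np.savez("w3.npz",w=w3)
th=np.radians(10.85); c0=np.array([.569,-.0084])
for w in (np.load("w1.npz")["w"],np.load("w2.npz")["w"],w3,np.load("top.npz")["w"],np.load("side.npz")["w"]):
    w=w.reshape(-1,3); w=w[~np.isnan(w[:,0])]
    l=(w[:,:2]-c0)@np.array([[np.cos(th),-np.sin(th)],[np.sin(th),np.cos(th)]])
    ok=(w[:,2]<.07)
    b=ok&(w[:,2]>.060)&(np.abs(l-[-.011,0])<[.02,.07]).all(1); print("bar",rect(w[b][:,:2]),np.median(w[b][:,2]))
    b=ok&(w[:,2]>.047)&(np.abs(l)<[.08,.13]).all(1); print("  tray",rect(w[b][:,:2]),np.median(w[b&(w[:,2]<.056)][:,2]))
plan(.558,-.0103,.16,-169.15)
```

```text
bar (array([558.1, -10.3]), array([ 12.1, 108.1]), 10.8) 0.06432394650795448
  tray (array([569.2,  -8.5]), array([140.6, 240.3]), 10.9) 0.052720291159189386
bar (array([558.4, -10.5]), array([ 12. , 108.5]), 10.8) 0.06408497117508574
  tray (array([568.8,  -7.4]), array([139.7, 241. ]), 10.9) 0.05254387583686565
bar (array([558.4, -10.3]), array([ 12.1, 108.2]), 10.9) 0.06411274213223458
  tray (array([569.2,  -7.4]), array([140.3, 240.8]), 10.9) 0.05257395998495479
bar (array([561.8,  -7.7]), array([ 11.9, 107.7]), 10.7) 0.06295591391294997
  tray (array([573.4,  -6.6]), array([141.9, 240.2]), 10.8) 0.05153790942504077
bar (array([558.1,  -8.6]), array([ 11.4, 109.1]), 10.8) 0.06392197994650117
  tray (array([568.2,  -7.1]), array([141.5, 244.7]), 10.7) 0.052178737388112184
tilt deg 0.35 full rotvec [ 0.002 -0.006 -0.039]
pos [ 0.52   -0.0083  0.3565] yaw -171.38 q7 -2.839 | turn az -0.039 = 1 x -0.0390 | shift cm [-3.7  -0.91 19.65] = 6 x [-0.616, -0.152, 3.276] F [-0.5  0.4 -0.9] w 0.0930 t 7.0
```

View pics/w3.png

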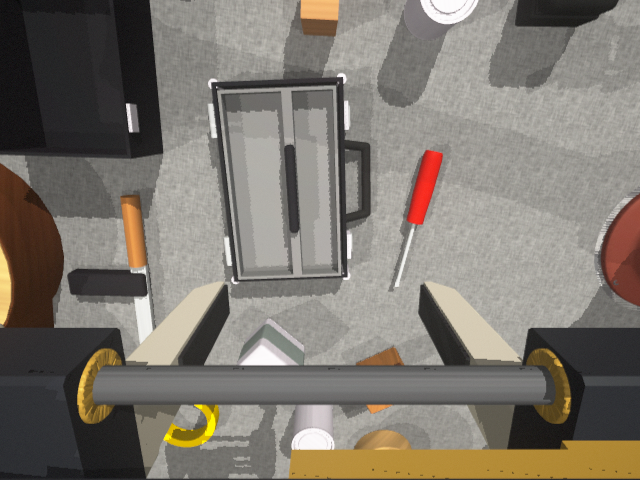

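Request:
send_rows([
  [[0,0,0],[0,0,-0.039]],
  [[-0.61,-0.15,3.27],[0,0,0]],
  [[-0.61,-0.15,3.27],[0,0,0]],
  [[-0.61,-0.15,3.27],[0,0,0]],
  [[-0.61,-0.15,3.27],[0,0,0]],
  [[-0.61,-0.15,3.27],[0,0,0]],
  [[-0.61,-0.15,3.27],[0,0,0]],
  [[0,0,0],[0,0,0]],
  [[0,0,0],[0,0,0]],
], jaw=0)

```text
time_s: 7.7
eef_pos: [0.5557, -0.0103, 0.1592]
orientation: [-0.094, 0.996, 0.001, -0.005]
force: [-0.1, 0.0, 0.6]
width: 0.0469
```

Run:
```python
from h import *
plan(.5583,-.0104,.038,-169.15)
o=status.get_obs(); print(np.round(o["q"],3))
```

```text
tilt deg 0.55 full rotvec [ 0.003 -0.009 -0.001]
pos [ 0.5557 -0.0103  0.1592] yaw -169.22 q7 -2.681 | turn az -0.001 = 1 x -0.0013 | shift cm [-0.25 -0.06 12.12] = 4 x [-0.063, -0.016, 3.03] F [-0.1  0.   0.6] w 0.0469 t 7.7
[-0.295  0.571  0.43   1.776 -0.3    0.869 -2.681]
```

Request:
send_rows([
  [[-0.06,-0.02,3.0],[0.003,-0.009,0]],
  [[-0.06,-0.02,3.0],[0,0,0]],
  [[-0.06,-0.02,3.0],[0,0,0]],
  [[-0.06,0,2.2],[0,0,0]],
  [[0,0,0.9],[0,0,0]],
  [[0,0,0],[0,0,0]],
])

```text
time_s: 8.2
eef_pos: [0.5594, -0.0102, 0.0396]
orientation: [-0.094, 0.996, -0.0, 0.002]
force: [0.2, -0.0, -0.6]
width: 0.0461
```

Run:
```python
from h import *
plan(.5583,-.0104,.038,-169.15)
p=viewer.capture("wrist"); save("w4",p["color"])
```

```text
tilt deg 0.20 full rotvec [-0.001  0.003 -0.001]
pos [ 0.5594 -0.0102  0.0396] yaw -169.21 q7 -2.594 | turn az -0.001 = 1 x -0.0010 | shift cm [0.11 0.01 0.16] = 1 x [0.115, 0.006, 0.158] F [ 0.2 -0.  -0.6] w 0.0461 t 8.2
```

View pics/w4.png

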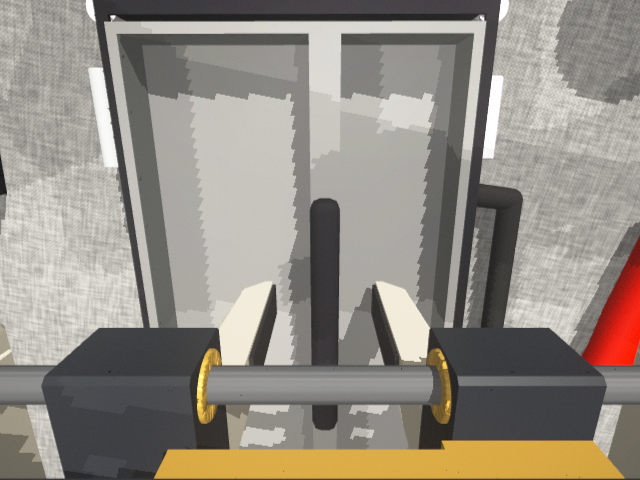

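The bar, at column 325, stands midway between the two fingers. Closing now.

Request:
send_rows([
  [[0.1,0,0.15],[-0.001,0.003,0]],
  [[0,0,0],[0,0,0]],
  [[0,0,0],[0,0,0]],
  [[0,0,0],[0,0,0]],
  [[0,0,0],[0,0,0]],
  [[0,0,0],[0,0,0]],
  [[0,0,0],[0,0,0]],
  [[0,0,0],[0,0,0]],
], jaw=1)

```text
time_s: 8.92
eef_pos: [0.5587, -0.0104, 0.0382]
orientation: [-0.094, 0.996, -0.0, 0.001]
force: [0.2, 0.1, 2.8]
width: 0.0117
```

Run:
```python
from h import *
plan(.5583,-.0104,.038,-169.15)
```

```text
tilt deg 0.10 full rotvec [-0.001  0.001 -0.001]
pos [ 0.5587 -0.0104  0.0382] yaw -169.21 q7 -2.593 | turn az -0.001 = 1 x -0.0010 | shift cm [0.04 0.01 0.02] = 1 x [0.045, 0.005, 0.02] F [0.2 0.1 2.8] w 0.0117 t 8.9
```

Request:
send_rows([
  [[0,0,-0.5],[0,0,0]],
  [[0,0,-1.0],[0,0,0]],
  [[0,0,-1.5],[0,0,0]],
  [[0,0,-2.0],[0,0,0]],
  [[0,0,-2.0],[0,0,0]],
  [[0,0,-2.0],[0,0,0]],
  [[0,0,-2.0],[0,0,0]],
  [[0,0,-2.0],[0,0,0]],
  [[0,0,-2.0],[0,0,0]],
  [[0,0,-1.0],[0,0,0]],
  [[0,0,0],[0,0,0]],
])

```text
time_s: 9.83
eef_pos: [0.5592, -0.0107, 0.2001]
orientation: [-0.094, 0.996, -0.001, 0.002]
force: [0.4, -0.9, -2.9]
width: 0.0119
```

Run:
```python
from h import *
plan(.5583,-.0104,.198,10.85)
p=viewer.capture("side"); save("s5",p["color"],(130,50,500,400),1.7)
p=viewer.capture("top"); save("t5",p["color"]); np.savez("t5.npz",w=cloud(p),c=p["color"])
```

```text
tilt deg 0.29 full rotvec [8.00e-03 2.00e-03 3.14e+00]
pos [ 0.5592 -0.0107  0.2001] yaw -169.23 q7 -2.703 | turn az 3.140 = 27 x 0.1163 | shift cm [-0.08 -0.05  0.21] = 1 x [-0.082, -0.051, 0.208] F [ 0.4 -0.9 -2.9] w 0.0119 t 9.8
```

View pics/s5.png

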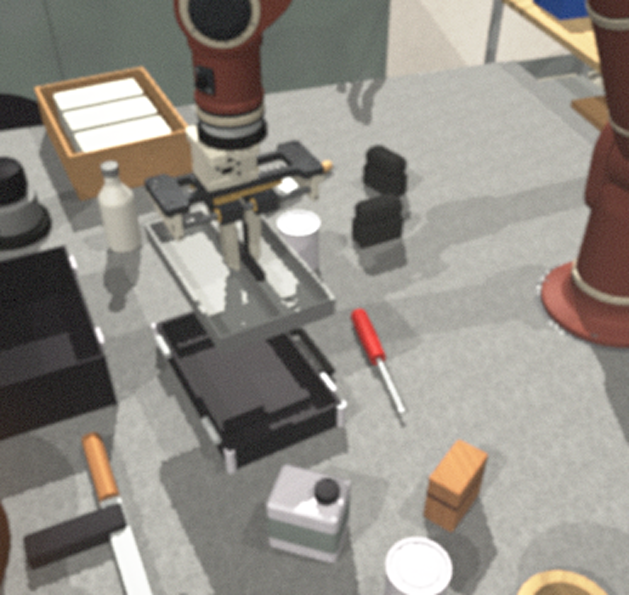

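Request:
send_rows([
  [[0,0,0],[0,0,-0.05]],
  [[0,0,0],[0,0,-0.1]],
  [[0,0,0],[0,0,-0.12]],
  [[0,0,0],[0,0,-0.12]],
  [[0,0,0],[0,0,-0.12]],
  [[0,0,0],[0,0,-0.12]],
  [[0,0,0],[0,0,-0.12]],
  [[0,0,0],[0,0,-0.12]],
  [[0,0,0],[0,0,-0.12]],
  [[0,0,0],[0,0,-0.12]],
  [[0,0,0],[0,0,-0.12]],
  [[0,0,0],[0,0,-0.12]],
  [[0,0,0],[0,0,-0.12]],
  [[0,0,0],[0,0,-0.1]],
])

```text
time_s: 11.1
eef_pos: [0.5567, -0.0105, 0.1957]
orientation: [0.772, -0.636, -0.001, 0.001]
force: [0.1, 0.4, -4.6]
width: 0.0119
```

Run:
```python
from h import *
plan(.5583,-.0104,.198,10.85)
p=viewer.capture("side"); save("s6",p["color"],(130,50,500,400),1.7); np.savez("s6.npz",w=cloud(p),c=p["color"])
p=viewer.capture("top"); save("t6",p["color"],(230,100,460,300),3); np.savez("t6.npz",w=cloud(p),c=p["color"])
```

```text
tilt deg 0.22 full rotvec [ 0.003  0.003 -1.567]
pos [ 0.5567 -0.0105  0.1957] yaw -78.95 q7 -1.387 | turn az -1.567 = 14 x -0.1120 | shift cm [ 0.16  0.02 -0.23] = 1 x [0.156, 0.019, -0.234] F [ 0.1  0.4 -4.6] w 0.0119 t 11.1
```

View pics/t6.png

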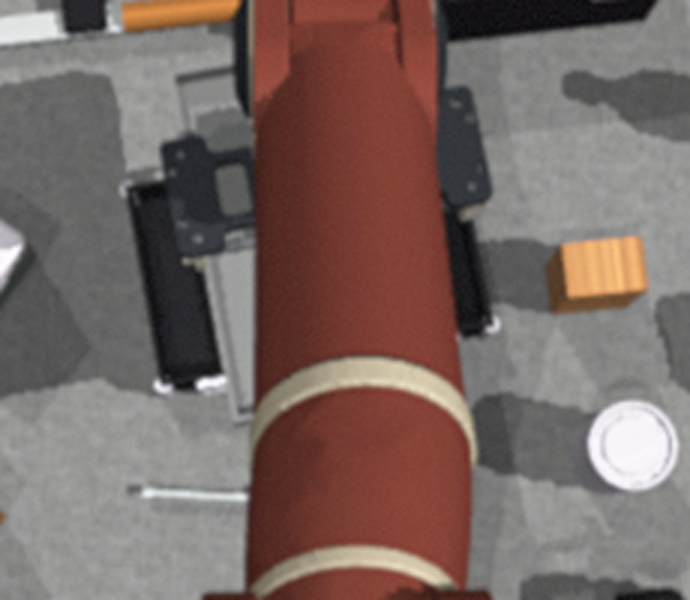

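View pics/s6.png

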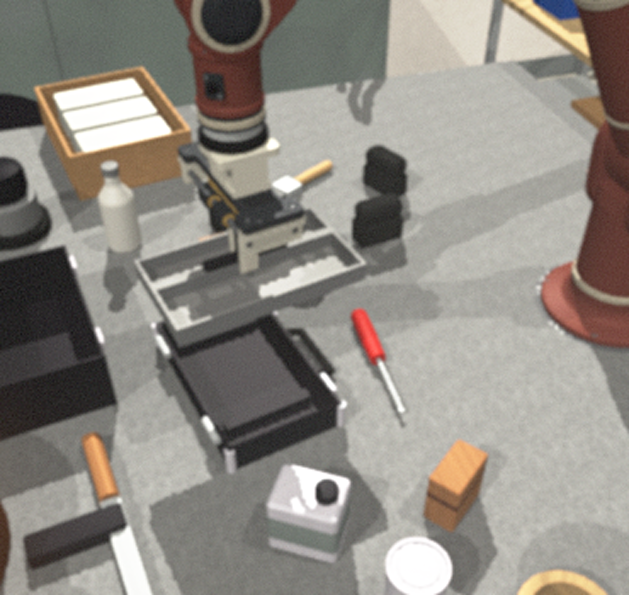

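Request:
send_rows([
  [[0,0,0],[0,0,-0.08]],
  [[0,0,0],[0,0,-0.12]],
  [[0,0,0],[0,0,-0.12]],
  [[0,0,0],[0,0,-0.12]],
  [[0,0,0],[0,0,-0.12]],
  [[0,0,0],[0,0,-0.12]],
  [[0,0,0],[0,0,-0.12]],
  [[0,0,0],[0,0,-0.12]],
  [[0,0,0],[0,0,-0.12]],
  [[0,0,0],[0,0,-0.12]],
  [[0,0,0],[0,0,-0.12]],
  [[0,0,0],[0,0,-0.12]],
  [[0,0,0],[0,0,-0.12]],
  [[0,0,0],[0,0,-0.05]],
  [[0,0,0],[0,0,0]],
])

```text
time_s: 12.45
eef_pos: [0.5573, -0.0109, 0.1964]
orientation: [0.996, 0.092, -0.001, 0.0]
force: [0.0, -0.6, -4.0]
width: 0.0115
```

Run:
```python
from h import *
from scipy.optimize import minimize
p=viewer.capture("side"); save("s7",p["color"],(130,50,500,400),1.7); s7=cloud(p)
for nm,w in (("w1",np.load("w1.npz")["w"]),("w2",np.load("w2.npz")["w"]),("w3",np.load("w3.npz")["w"]),("top",np.load("top.npz")["w"]),("side",np.load("side.npz")["w"]),("s6",np.load("s6.npz")["w"]),("s7",s7)):
    w=w.reshape(-1,3); w=w[~np.isnan(w[:,0])]
    w=w[(w[:,2]>.037)&(w[:,2]<.0435)]
    def loc(a):
        th=np.radians(a[2]); return (w[:,:2]*1000-a[:2])@np.array([[np.cos(th),-np.sin(th)],[np.sin(th),np.cos(th)]])
    def f(a):
        l=loc(a); r=np.maximum(np.abs(l[:,0])-76.5,np.abs(l[:,1])-126.5)
        return -np.exp(-.5*(r/1.8)**2).sum()
    from itertools import product
    best=min(((f((x,y,10.85)),x,y) for x,y in product(np.arange(560,580,1),np.arange(-18,4,1))))
    s=minimize(f,[best[1],best[2],10.85],method="Nelder-Mead")
    print(nm,np.round(s.x,2),round(s.fun))
plan(.5583,-.0104,.198,10.85)
```

```text
w1 [568.93  -9.56  10.87] -1899
w2 [568.95  -8.53  10.83] -1866
w3 [569.01  -8.51  10.87] -1880
top [573.24  -7.77  10.89] -507
side [568.57  -6.72  10.81] -383
s6 [569.37  -6.55  10.84] -429
s7 [569.36  -6.52  10.79] -439
tilt deg 0.11 full rotvec [-0.     0.002 -0.007]
pos [ 0.5574 -0.0108  0.1966] yaw 10.47 q7 -0.071 | turn az -0.007 = 1 x -0.0067 | shift cm [ 0.09 -0.02 -0.14] = 1 x [0.093, -0.02, -0.144] F [ 0.5 -0.3 -4. ] w 0.0116 t 12.5
```

View pics/s7.png

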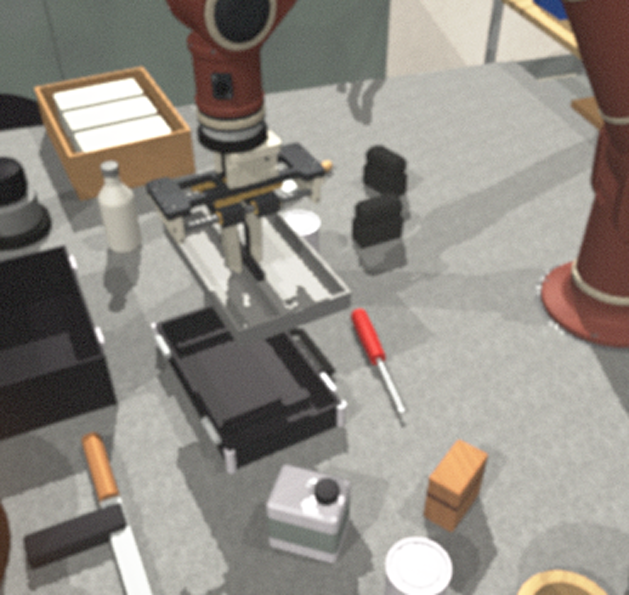

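Run:
```python
from h import *
plan(.5798,-.0068,.10,10.85)
```

```text
tilt deg 0.11 full rotvec [-0.     0.002 -0.007]
pos [ 0.5574 -0.0108  0.1966] yaw 10.47 q7 -0.071 | turn az -0.007 = 1 x -0.0067 | shift cm [2.27 0.03 9.66] = 3 x [0.757, 0.01, 3.219] F [ 0.5 -0.3 -4. ] w 0.0116 t 12.5
```

Request:
send_rows([
  [[0,0,0],[0,0.002,-0.007]],
  [[0.8,0.01,1],[0,0,0]],
  [[0.8,0.01,2],[0,0,0]],
  [[0.67,0.01,2],[0,0,0]],
  [[0,0,2],[0,0,0]],
  [[0,0,2],[0,0,0]],
  [[0,0,0.7],[0,0,0]],
  [[0,0,0],[0,0,0]],
  [[0,0,0],[0,0,0]],
])

```text
time_s: 13.25
eef_pos: [0.5811, -0.0061, 0.1007]
orientation: [0.995, 0.096, 0.001, 0.0]
force: [0.7, -0.3, -2.6]
width: 0.0117
```

Run:
```python
from h import *
plan(.5798,-.0068,.0272,10.85)
p=viewer.capture("wrist"); save("w8",p["color"]); w=cloud(p)
p=viewer.capture("side"); save("s8",p["color"],(200,150,400,340),3)
w=w.reshape(-1,3); w=w[~np.isnan(w[:,0])]
l=np.abs((w[:,:2]-[.569,-.0089])@R.from_euler("z",10.85,degrees=True).as_matrix()[:2,:2])
b=(w[:,2]>.10)&(w[:,2]<.118)&(l<[.085,.14]).all(1); print("tray rim",rect(w[b][:,:2]),np.median(w[b][:,2]))
```

```text
tilt deg 0.15 full rotvec [ 0.001 -0.003  0.004]
pos [ 0.5811 -0.0061  0.1007] yaw 11.07 q7 -0.124 | turn az 0.004 = 1 x 0.0038 | shift cm [-0.15  0.04  7.35] = 2 x [-0.073, 0.022, 3.674] F [ 0.7 -0.3 -2.6] w 0.0117 t 13.2
tray rim (array([566.1,   8.8]), array([141.4, 196.8]), 11.1) 0.11445178278635529
```

View pics/w8.png

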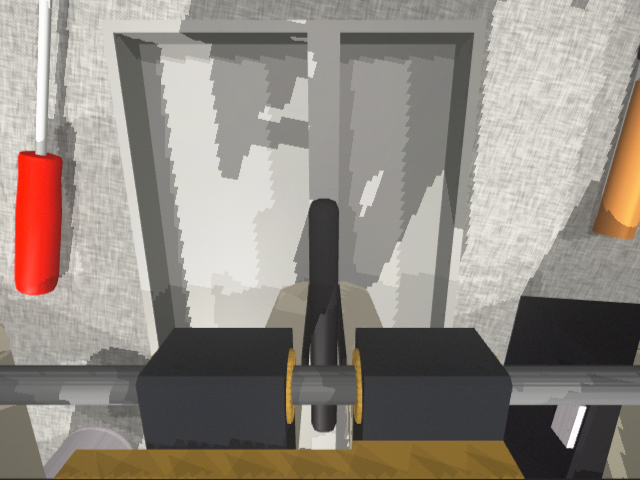

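View pics/s8.png

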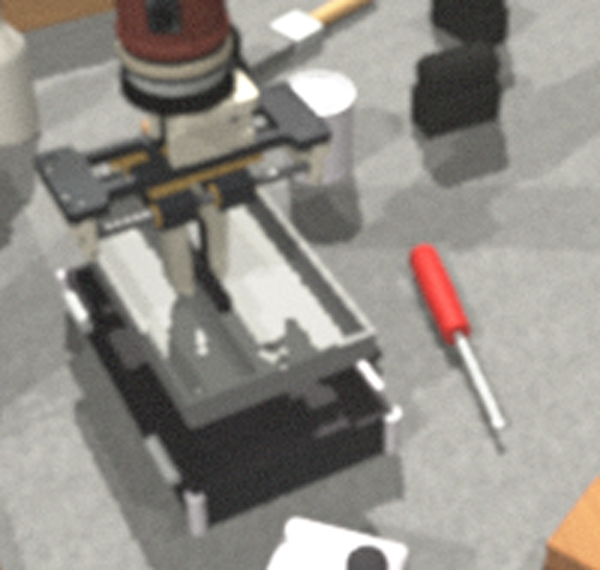

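Run:
```python
from h import *
M=R.from_euler("z",10.85,degrees=True).as_matrix()[:2,:2]
for cam in("wrist","side"):
    p=viewer.capture(cam); w=cloud(p).reshape(-1,3); w=w[~np.isnan(w[:,0])]
    l=(w[:,:2]-[.56895,-.0089])@M*1000
    b=(w[:,2]>.109)&(w[:,2]<.119)&(np.abs(l)<[90,140]).all(1); L=l[b]
    print(cam,"rim y range",np.percentile(L[:,1],[0,.5,2,98,99.5,100]).round(1),"x",np.percentile(L[:,0],[0,.5,2,98,99.5,100]).round(1), np.median(w[b][:,2]))
    b=(w[:,2]>.122)&(w[:,2]<.130)&(np.abs(l)<[25,70]).all(1); L=l[b]; 
    print("  bar y",np.percentile(L[:,1],[0,1,99,100]).round(1),"x",np.percentile(L[:,0],[1,50,99]).round(1),np.median(w[b][:,2]))
o=status.get_obs(); print("tcp loc",(np.array(o["eef_pos"][:2])-[.56895,-.0089])@M*1000)
```

```text
wrist rim y range [-80.5 -76.4 -64.2 115.4 115.8 116.4] x [-69.8 -68.8 -68.3  70.6  71.1  72. ] 0.11604633652903668
  bar y [-58.5 -55.1  50.1  51. ] x [-5.5 12.2 22.1] 0.12796534016670155
side rim y range [-103.9  -64.1  -51.7  117.6  118.3  118.9] x [-70.1 -69.4 -68.6  71.1  71.2  71.4] 0.1156684408414313
  bar y [-13.7  -9.5  52.2  53.1] x [-6.9 12.4 23.3] 0.12758049737392768
tcp loc [13.0891129   0.21431918]
```

Request:
send_rows([
  [[-0.1,-0.4,0],[0.001,-0.003,0.004]],
  [[0,0,1],[0,0,0]],
  [[0,0,1],[0,0,0]],
  [[0,0,0.5],[0,0,0]],
  [[0,0,0],[0,0,0]],
])

```text
time_s: 13.87
eef_pos: [0.5773, -0.0029, 0.0737]
orientation: [0.996, 0.095, -0.002, -0.0]
force: [1.0, -0.1, -3.7]
width: 0.0116
```

```bash
cat > tr.py <<'E'
from h import *
M=R.from_euler("z",10.85,degrees=True).as_matrix()[:2,:2]; C=np.array([.56895,-.0089])
def trayrep():
    o=status.get_obs(); z=o["eef_pos"][2]
    for cam in("wrist","side"):
        p=viewer.capture(cam); w=cloud(p).reshape(-1,3); w=w[~np.isnan(w[:,0])]
        l=(w[:,:2]-C)@M*1000
        b=(w[:,2]>z+.009)&(w[:,2]<z+.0195)&(np.abs(l)<[90,140]).all(1); L=l[b]
        print(cam,"rim ymax",np.percentile(L[:,1],[98,99.5]).round(1),"x",np.percentile(L[:,0],[.5,2,98,99.5]).round(1), "z",np.median(w[b][:,2]).round(4))
        b=(w[:,2]>z+.022)&(w[:,2]<z+.030)&(np.abs(l)<[25,70]).all(1); L=l[b]; 
        print("  bar ymax",np.percentile(L[:,1],[99,100]).round(1),"z",np.median(w[b][:,2]).round(4))
        save("tr_"+cam,p["color"])
    print("tcp loc",((np.array(o["eef_pos"][:2])-C)@M*1000).round(1))
    plan(yaw=10.85)
E
python3 -c "
from tr import *; trayrep()"
```

```text
wrist rim ymax [119.4 119.7] x [-72.4 -71.9  67.   67.5] z 0.088
  bar ymax [53.7 54.9] z 0.0997
side rim ymax [121.4 122.3] x [-72.4 -71.6  67.7  68.1] z 0.0883
  bar ymax [55.2 55.5] z 0.1005
tcp loc [9.3 4.3]
tilt deg 0.11 full rotvec [-0.001  0.002  0.   ]
pos [ 0.5786 -0.0027  0.0751] yaw 10.86 q7 -0.148 | turn az 0.000 = 1 x 0.0002 | shift cm [ 0.  0. -0.] = 0 x [0.0, 0.0, -0.0] F [ 0.2  0.1 -3.5] w 0.0115 t 14.0
```

Request:
send_rows([
  [[0,0,0],[0,0,0]],
  [[0,0,0],[0,0,0]],
  [[0,0,0],[0,0,0]],
  [[0,0,0],[0,0,0]],
])

```text
time_s: 14.3
eef_pos: [0.5792, -0.0026, 0.0761]
orientation: [0.996, 0.095, 0.0, -0.0]
force: [0.8, -0.1, -3.0]
width: 0.0115
```

```bash
python3 -c "
from tr import *; trayrep()"
```

```text
wrist rim ymax [119.4 119.7] x [-70.6 -70.1  68.8  69.3] z 0.0904
  bar ymax [53.7 54.8] z 0.1021
side rim ymax [121.8 122.7] x [-71.5 -70.9  69.1  69.3] z 0.09
  bar ymax [55.9 57.2] z 0.102
tcp loc [11.3  4.3]
tilt deg 0.02 full rotvec [-0.  0.  0.]
pos [ 0.5791 -0.0026  0.076 ] yaw 10.86 q7 -0.148 | turn az 0.000 = 1 x 0.0001 | shift cm [ 0.  0. -0.] = 0 x [0.0, 0.0, -0.0] F [ 0.2  0.4 -3.8] w 0.0118 t 14.4
```

Request:
send_rows([
  [[0.05,0,0.8],[0,0,0]],
  [[0,0,0.8],[0,0,0]],
  [[0,0,0.8],[0,0,0]],
  [[0,0,0.7],[0,0,0]],
  [[0,0,0.5],[0,0,0]],
  [[0,0,0.4],[0,0,0]],
  [[0,0,0],[0,0,0]],
  [[0,0,0],[0,0,0]],
  [[0,0,0],[0,0,0]],
])

```text
time_s: 15.15
eef_pos: [0.5798, -0.0025, 0.036]
orientation: [0.996, 0.095, 0.0, -0.0]
force: [0.0, 0.3, -2.5]
width: 0.0117
```

Request:
send_rows([
  [[0,0,0.3],[0,0,0]],
  [[0,0,0.3],[0,0,0]],
  [[0,0,0.2],[0,0,0]],
  [[0,0,0.1],[0,0,0]],
  [[0,0,0],[0,0,0]],
  [[0,0,0],[0,0,0]],
  [[0,0,0],[0,0,0]],
])

```text
time_s: 15.73
eef_pos: [0.5794, -0.0026, 0.0272]
orientation: [0.996, 0.095, -0.0, -0.0]
force: [-1.3, -0.0, 2.6]
width: 0.0117
```

```bash
python3 -c "
from tr import *; trayrep()"
```

```text
wrist rim ymax [125.5 126. ] x [-83.4 -81.   83.3  86. ] z 0.0414
  bar ymax [53.7 54.9] z 0.0533
side rim ymax [130.9 133.3] x [-83.5 -80.5  85.9  87.5] z 0.0411
  bar ymax [55.5 56.1] z 0.0531
tcp loc [11.4  4.2]
tilt deg 0.03 full rotvec [-0.     0.001  0.   ]
pos [ 0.5794 -0.0026  0.0272] yaw 10.85 q7 -0.178 | turn az 0.000 = 1 x 0.0001 | shift cm [ 0.  0. -0.] = 0 x [0.0, 0.0, -0.0] F [-1.5 -1.7  3.5] w 0.0117 t 15.8
```

View pics/tr_wrist.png

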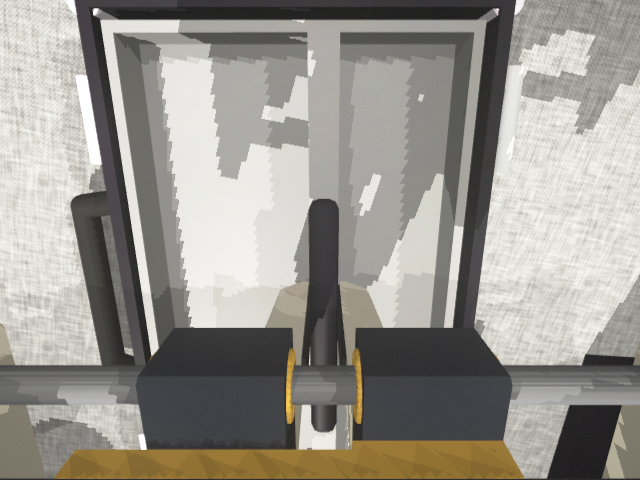

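The bar top is at 53 mm and the rim at 41 mm, so the tray is seated flush. The wide bay, left of the bar at column 323, is on the handle side. Releasing.

Request:
send_rows([
  [[0,0,0],[0,0,0]],
  [[0,0,0],[0,0,0]],
  [[0,0,0],[0,0,0]],
  [[0,0,0],[0,0,0]],
  [[0,0,-1],[0,0,0]],
  [[0,0,-3],[0,0,0]],
  [[0,0,-4],[0,0,0]],
  [[0,0,-4],[0,0,0]],
  [[0,0,-4],[0,0,0]],
  [[-1,0,-4],[0,0,0]],
  [[-2,0,-4],[0,0,0]],
  [[-2,0,-4],[0,0,0]],
  [[-1,0,-4],[0,0,0]],
], jaw=0)

```text
time_s: 16.92
eef_pos: [0.5209, -0.0135, 0.3437]
orientation: [0.995, 0.095, -0.001, 0.0]
force: [1.0, -0.1, 0.1]
width: 0.0467
```

Request:
send_rows([
  [[0,0,0],[0,0,0]],
  [[0,0,0],[0,0,0]],
  [[0,0,0],[0,0,0]],
], jaw=-1)

```text
time_s: 17.17
eef_pos: [0.5229, -0.0134, 0.3414]
orientation: [0.996, 0.095, -0.0, 0.0]
force: [-1.1, -0.2, 0.0]
width: 0.0619
```

```bash
cat > obj.py <<'E'
from h import *
M=R.from_euler("z",10.85,degrees=True).as_matrix()[:2,:2]; C=np.array([.56895,-.0089])
def tray():
    p=viewer.capture("wrist"); save("trayw",p["color"]); w=cloud(p).reshape(-1,3); w=w[~np.isnan(w[:,0])]
    l=(w[:,:2]-C)@M*1000
    b=(w[:,2]>.049)&(w[:,2]<.058)&(np.abs(l-[11,0])<[20,70]).all(1); print("bar",rect(w[b][:,:2]),"loc",((np.array(rect(w[b][:,:2])[0])/1000-C)@M*1000).round(1),"z",np.median(w[b][:,2]))
    for nm,s in (("front",(abs(l[:,0]+67.5)<2)&(abs(l[:,1])<110)),("hinge",(abs(l[:,0]-68)<2)&(abs(l[:,1])<110)),("+y",(abs(l[:,1]-117.5)<2)&(abs(l[:,0])<60)),("-y",(abs(l[:,1]+117.5)<2)&(abs(l[:,0])<60))):
        print("  rim",nm,np.median(w[s][:,2]).round(4),s.sum())
    return w,l
E
python3 - <<'E'
from obj import *
w,l=tray()
# tray inside edges: floor points
for cam in ("top","side"):
    p=viewer.capture(cam); save(cam+"9",p["color"]); ww=cloud(p)
    for n in ("tin_a","can","cork","beam","pad"):
        for r in viewer.outline_of(p,n):
            if r["confidence"]<.5: continue
            q=ww[r["pixels"]]; q=q[~np.isnan(q[:,0])]
            zt=np.percentile(q[:,2],95); t=q[q[:,2]>zt-.008]
            print(cam,n,round(r["confidence"],2),"ztop %.3f"%zt,*rect(t[:,:2]))
plan(yaw=10.85)
E
```

```text
bar (array([579.1,  -7.2]), array([ 12.2, 108.4]), 10.8) loc [10.3 -0.2] z 0.05323721472084045
  rim front 0.4427 1887
  rim hinge 0.0417 489
  rim +y 0.0418 309
  rim -y 0.0338 666
top tin_a 0.82 ztop 0.079 [481.5 362.9] [62.9 62.2] 29.2
top tin_a 0.61 ztop 0.080 [ 425.6 -244.5] [60.9 59.4] 18.7
top can 0.77 ztop 0.097 [554.6 257. ] [35.6 48.7] 58.6
top cork 0.65 ztop 0.077 [ 558.4 -226.3] [40.3 59.9] 6.4
top beam 0.68 ztop 0.078 [388.8 261.1] [70.5 40. ] 36.0
top pad 0.86 ztop 0.076 [ 212.1 -407.8] [38.  76.2] 20.8
top pad 0.58 ztop 0.078 [ 274.6 -190. ] [ 75.1 193.6] 4.2
top pad 0.57 ztop 0.077 [ 501.  -376.8] [74.8 37.2] 15.5
side tin_a 0.87 ztop 0.079 [ 420.4 -244.4] [63.7 65.4] 14.6
side tin_a 0.59 ztop 0.079 [478.  363.1] [64.1 62.6] 14.3
side can 0.96 ztop 0.098 [540.2 258.7] [28.  25.3] 71.6
side can 0.53 ztop 0.044 [567.8  -6.9] [141.5 246.1] 10.9
side cork 0.64 ztop 0.076 [ 554.2 -227.3] [39.8 64.9] 4.6
side beam 0.98 ztop 0.078 [385.5 262.6] [71.  39.3] 35.8
side pad 0.87 ztop 0.076 [ 523.3 -340.8] [159.9  66.6] 55.7
side pad 0.85 ztop 0.076 [ 210.4 -405.9] [32.5 74.1] 21.1
side pad 0.66 ztop 0.044 [569.4  -7.5] [149.8 252.3] 11.3
side pad 0.59 ztop 0.076 [ 275.5 -266.1] [77.4 39. ] 11.8
tilt deg 0.04 full rotvec [-0.     0.001  0.   ]
pos [ 0.5234 -0.0133  0.3413] yaw 10.87 q7 0.015 | turn az 0.000 = 1 x 0.0003 | shift cm [ 0.  0. -0.] = 0 x [0.0, 0.0, -0.0] F [-0.1  0.6  0.3] w 0.0928 t 17.8
```

View pics/trayw.png

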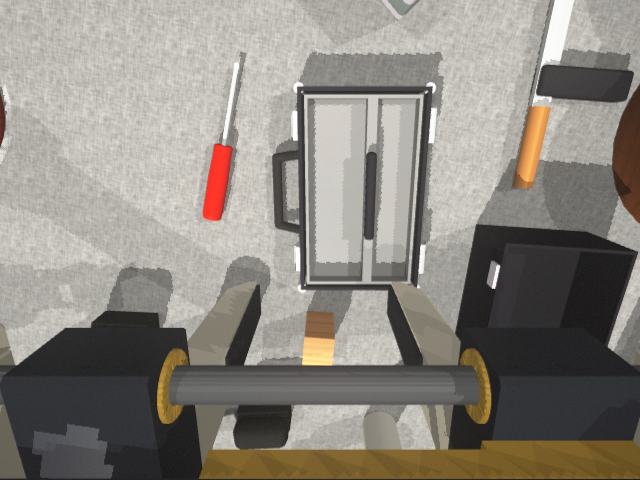

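```bash
cat >> obj.py <<'E'
T0=C+M@np.array([-.7,-.2])/1000
def tw(x,y): # tray mm -> world
    return T0+M@np.array([x,y])/1000
def look(name,near,shape=None,hgt=None,cam="wrist",dz=.006):
    p=viewer.capture(cam); save("lk",p["color"]); ww=cloud(p)
    for r in viewer.outline_of(p,name):
        q=ww[r["pixels"]]; q=q[~np.isnan(q[:,0])]
        if len(q)<30: continue
        t=q[abs(q[:,2]-hgt)<dz]
        if len(t)<20: print("few",round(r["confidence"],2),np.round(r["bbox"])); continue
        print("%s %.2f bbox %s z %.4f"%(name,r["confidence"],np.round(r["bbox"]),np.median(t[:,2])),*rect(t[:,:2]))
    w=ww.reshape(-1,3); w=w[~np.isnan(w[:,0])]
    b=(abs(w[:,2]-hgt)<dz)&(np.abs(w[:,:2]-near)<.07).all(1); t=w[b]
    if len(t)>30: 
        print("  geo",*rect(t[:,:2]),"z",np.median(t[:,2]).round(4),len(t))
        c,r=cv2.minEnclosingCircle(t[:,:2].astype(np.float32)*1000); print("  circ",np.round(c,1),round(r,1))
E
python3 - <<'E'
from obj import *
plan(.562,-.300,.25,6)
for n,x,y in(("beam",43,-75.5),("pad",43,5),("cork",43,80.5),("tin",-32,80),("tin",-32,-80),("can",-33,0)): print(n,tw(x,y).round(4))
E
```

```text
tilt deg 0.04 full rotvec [-0.     0.001  0.085]
pos [ 0.5234 -0.0133  0.3413] yaw 10.87 q7 0.015 | turn az 0.085 = 1 x 0.0849 | shift cm [ 0.84 28.91  9.13] = 8 x [0.105, 3.614, 1.141] F [-0.1  0.6  0.3] w 0.0928 t 17.8
beam [ 0.6247 -0.0753]
pad [0.6096 0.0038]
cork [0.5954 0.0779]
tin [0.5218 0.0633]
tin [ 0.5519 -0.0938]
can [ 0.5359 -0.0154]
```

Request:
send_rows([
  [[0,0,0],[0,0,0.085]],
  [[0.1,3.6,1.1],[0,0,0]],
  [[0.1,3.6,1.1],[0,0,0]],
  [[0.1,3.6,1.1],[0,0,0]],
  [[0.1,3.6,1.1],[0,0,0]],
  [[0.1,3.6,1.1],[0,0,0]],
  [[0.1,3.6,1.1],[0,0,0]],
  [[0.1,3.6,1.1],[0,0,0]],
  [[0.1,3.6,1.1],[0,0,0]],
  [[0,0,0],[0,0,0]],
  [[0,0,0],[0,0,0]],
  [[0,0,0],[0,0,0]],
  [[0,0,0],[0,0,0]],
])

```text
time_s: 18.9
eef_pos: [0.5622, -0.2967, 0.2541]
orientation: [0.999, 0.054, 0.0, -0.001]
force: [-0.3, -0.4, 0.2]
width: 0.0928
```

Run:
```python
from obj import *
look("cork",[.555,-.228],hgt=.0745)
plan(.555,-.228,.12,6)
```

```text
few 0.72 [372.  29. 195.  58.]
cork 0.66 bbox [323. 137.  49.  72.] z 0.0748 [ 554.8 -228.5] [39.7 60.2] 5.4
  geo [ 554.8 -228.5] [39.7 60.2] 5.4 z 0.0748 3111
  circ [ 554.3 -228.6] 35.7
tilt deg 0.06 full rotvec [-0.    -0.001  0.003]
pos [ 0.5621 -0.2969  0.2543] yaw 6.17 q7 0.390 | turn az 0.003 = 1 x 0.0029 | shift cm [ 1.000e-02 -6.930e+00  1.343e+01] = 4 x [0.004, -1.732, 3.357] F [ 0.4 -0.6  0.3] w 0.0936 t 19.0
```

View pics/lk.png

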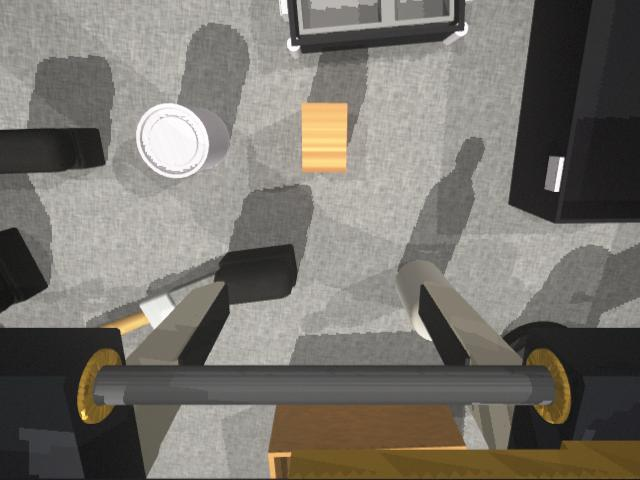

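Request:
send_rows([
  [[0,-2.3,2],[0,0,0.012]],
  [[0,-2.3,3],[0,0,0]],
  [[0,-2.27,3],[0,0,0]],
  [[0,0,3],[0,0,0]],
  [[0,0,3],[0,0,0]],
  [[0,0,3],[0,0,0]],
  [[0,0,2],[0,0,0]],
  [[0,0,0],[0,0,0]],
  [[0,0,0],[0,0,0]],
  [[0,0,0],[0,0,0]],
])

```text
time_s: 19.83
eef_pos: [0.5562, -0.2302, 0.0651]
orientation: [0.999, 0.047, 0.001, 0.0]
force: [-0.1, 0.1, 0.3]
width: 0.0932
```

Run:
```python
from obj import *
plan(.5548,-.2285,.041,5.4)
```

```text
tilt deg 0.16 full rotvec [ 0.001 -0.003 -0.001]
pos [ 0.5562 -0.2302  0.0651] yaw 5.35 q7 0.192 | turn az -0.001 = 1 x -0.0008 | shift cm [-0.12 -0.18  2.41] = 1 x [-0.12, -0.185, 2.415] F [-0.1  0.1  0.3] w 0.0932 t 19.8
```

Aligned over the cork. Descending the rest and gripping.

Request:
send_rows([
  [[-0.1,-0.15,1.4],[0,0,0]],
  [[0,0,1.0],[0,0,0]],
  [[0,0,0],[0,0,0]],
  [[0,0,0],[0,0,0]],
  [[0,0,0],[0,0,0]],
])

```text
time_s: 20.25
eef_pos: [0.5541, -0.2293, 0.0402]
orientation: [0.999, 0.046, 0.0, 0.0]
force: [-0.8, 0.9, 0.1]
width: 0.0926
```

Request:
send_rows([
  [[0,0,0],[0,0,0]],
  [[0,0,0],[0,0,0]],
  [[0,0,0],[0,0,0]],
  [[0,0,0],[0,0,0]],
  [[0,0,0],[0,0,0]],
  [[0,0,0],[0,0,0]],
  [[0,0,0],[0,0,0]],
  [[0,0,0],[0,0,0]],
], jaw=1)

```text
time_s: 20.92
eef_pos: [0.5534, -0.2291, 0.0392]
orientation: [0.999, 0.046, -0.0, -0.0]
force: [-0.4, -0.4, 0.3]
width: 0.0443
```

Run:
```python
from obj import *
plan(.5548,-.2285,.041,5.4)
t=tw(43,-80.5); print(t)
plan(t[0],t[1],.20,10.85)
```

```text
tilt deg 0.04 full rotvec [-0.     0.001 -0.002]
pos [ 0.5534 -0.2291  0.0392] yaw 5.30 q7 0.178 | turn az -0.002 = 1 x -0.0017 | shift cm [ 0.14 -0.05 -0.18] = 1 x [0.143, -0.045, -0.176] F [-0.4 -0.4  0.3] w 0.0443 t 20.9
[ 0.62568466 -0.08019487]
tilt deg 0.04 full rotvec [-0.     0.001 -0.097]
pos [ 0.5534 -0.2291  0.0392] yaw 5.30 q7 0.178 | turn az -0.097 = 1 x -0.0969 | shift cm [  9.9  -13.26 -16.08] = 6 x [1.65, -2.21, -2.679] F [-0.4 -0.4  0.3] w 0.0443 t 20.9
```

Request:
send_rows([
  [[0,0,0],[0,0,0]],
  [[0,0,0],[0,0,0]],
  [[0,0,-1],[0,0,0]],
  [[0,0,-2],[0,0,0]],
  [[0,0,-3],[0,0,0]],
  [[0,0,-3],[0,0,0]],
  [[0,0,-3],[0,0,-0.097]],
  [[1.65,-2.2,-1.5],[0,0,0]],
  [[1.65,-2.2,-1.5],[0,0,0]],
  [[1.65,-2.2,0],[0,0,0]],
  [[1.65,-2.2,0],[0,0,0]],
  [[1.65,-2.2,0],[0,0,0]],
  [[1.65,-2.2,0],[0,0,0]],
  [[0,0,0],[0,0,0]],
  [[0,0,0],[0,0,0]],
  [[0,0,0],[0,0,0]],
  [[0,0,0],[0,0,0]],
])

```text
time_s: 22.33
eef_pos: [0.6252, -0.083, 0.1893]
orientation: [0.996, 0.093, -0.001, 0.001]
force: [0.8, 0.5, -0.6]
width: 0.0398
```

Run:
```python
from obj import *
t=tw(43,-81); plan(t[0],t[1],.060,10.85)
p=viewer.capture("side"); save("s10",p["color"],(150,50,450,350),2)
p=viewer.capture("wrist"); save("w10",p["color"])
```

```text
tilt deg 0.11 full rotvec [ 0.001  0.002 -0.002]
pos [ 0.6252 -0.083   0.1893] yaw 10.71 q7 0.075 | turn az -0.002 = 1 x -0.0025 | shift cm [ 0.1  -0.22 12.93] = 4 x [0.025, -0.055, 3.233] F [ 0.8  0.5 -0.6] w 0.0398 t 22.3
```

View pics/s10.png

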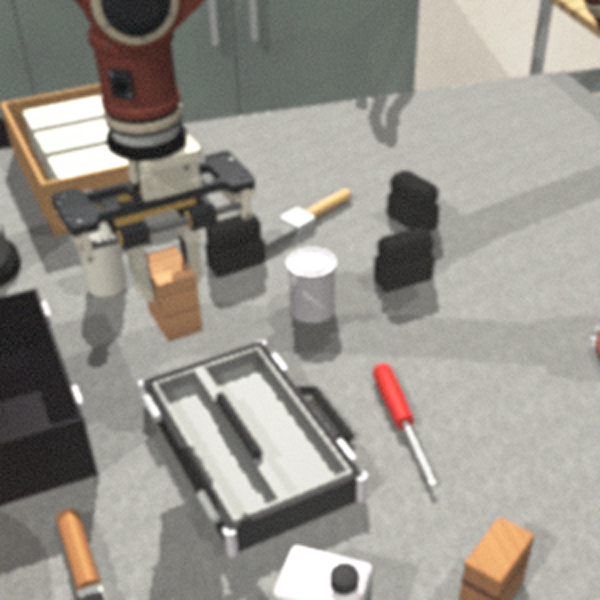

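View pics/w10.png

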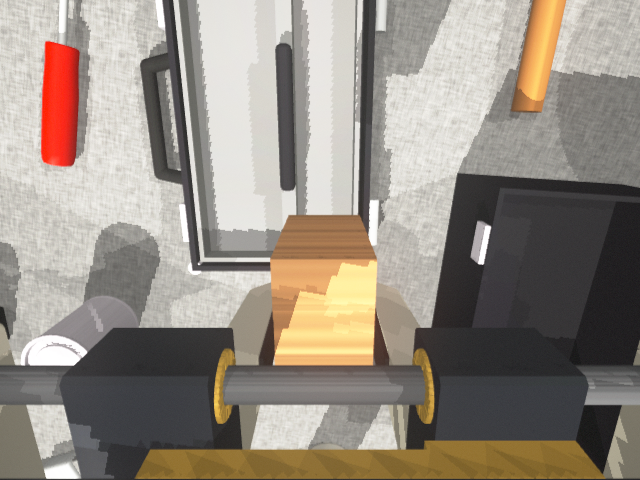

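```bash
cat >> obj.py <<'E'
def held(zlo,zhi,near,half=(.05,.06)):
    """face towards the wrist camera of a held thing, in tray mm"""
    p=viewer.capture("wrist"); w=cloud(p).reshape(-1,3); w=w[~np.isnan(w[:,0])]
    l=(w[:,:2]-T0)@M*1000; ln=(np.array(near)-T0)@M*1000
    b=(w[:,2]>zlo)&(w[:,2]<zhi)&(np.abs(l-ln)<np.array(half)*1000).all(1); L=l[b];z=w[b][:,2]
    for a,c in zip(np.linspace(zlo,zhi,6)[:-1],np.linspace(zlo,zhi,6)[1:]):
        s=(z>=a)&(z<c)
        if s.sum()>15: print("z %.3f-%.3f n%d x %s y %s"%(a,c,s.sum(),np.percentile(L[s][:,0],[1,50,99]).round(1),np.percentile(L[s][:,1],[1,50,99]).round(1)))
E
python3 - <<'E'
from obj import *
o=status.get_obs()["eef_pos"]; print((np.array(o[:2])-T0)@M*1000)
held(.14,.23,o[:2])
E
```

```text
[ 42.16989241 -83.04489592]
z 0.140-0.158 n232 x [22.2 41.8 60.9] y [-52.5 -52.2 -51.9]
z 0.158-0.176 n641 x [21.8 41.2 61. ] y [-52.5 -52.2 -51.8]
z 0.176-0.194 n864 x [15.9 41.8 67.1] y [-76.2 -52.2 -51.8]
z 0.194-0.212 n1925 x [ 8.  41.8 75. ] y [-76.5 -52.3 -51.7]
z 0.212-0.230 n13555 x [ 9.  41.4 74.1] y [-97.  -74.6 -51.8]
```

Request:
send_rows([
  [[0.1,-0.17,1.5],[0,0,-0.002]],
  [[0,0,2.5],[0,0,0]],
  [[0,0,2.5],[0,0,0]],
  [[0,0,2.5],[0,0,0]],
  [[0,0,1.5],[0,0,0]],
  [[0,0,0.5],[0,0,0]],
  [[0,0,0],[0,0,0]],
  [[0,0,0],[0,0,0]],
  [[0,0,0],[0,0,0]],
  [[0,0,0],[0,0,0]],
])

```text
time_s: 23.32
eef_pos: [0.6276, -0.0791, 0.0808]
orientation: [0.995, 0.095, 0.001, 0.0]
force: [0.6, -0.9, 0.5]
width: 0.0398
```

Run:
```python
from obj import *
o=status.get_obs()["eef_pos"]; print((np.array(o[:2])-T0)@M*1000)
held(o[2]-.03,o[2]+.035,o[:2])
plan(z=.060,yaw=10.85)
```

```text
[ 45.05460483 -79.72829921]
z 0.051-0.064 n1782 x [ 6.1 13.6 62.7] y [-53.4 -41.7 -20.2]
z 0.064-0.077 n552 x [24.7 44.3 63.8] y [-49.2 -48.8 -48.4]
z 0.077-0.090 n810 x [14.2 44.1 74.5] y [-73.  -48.8 -48.4]
z 0.090-0.103 n1478 x [10.6 44.  77.8] y [-73.3 -49.  -48.4]
z 0.103-0.116 n3863 x [10.5 42.9 78.1] y [-93.7 -68.1 -48.4]
tilt deg 0.12 full rotvec [ 0.    -0.002  0.002]
pos [ 0.6274 -0.079   0.0807] yaw 10.96 q7 0.024 | turn az 0.002 = 1 x 0.0020 | shift cm [0.   0.   2.07] = 1 x [0.0, 0.0, 2.069] F [-0.4  0.4 -0.3] w 0.0400 t 23.4
```

Request:
send_rows([
  [[-0.12,0.17,0],[0,-0.002,0.002]],
  [[0,0,0.7],[0,0,0]],
  [[0,0,0.7],[0,0,0]],
  [[0,0,0.5],[0,0,0]],
  [[0,0,0],[0,0,0]],
  [[0,0,0],[0,0,0]],
  [[0,0,0],[0,0,0]],
  [[0,0,0],[0,0,0]],
])

```text
time_s: 24.03
eef_pos: [0.6254, -0.0807, 0.0601]
orientation: [0.996, 0.095, -0.002, -0.0]
force: [-1.2, -0.5, 2.1]
width: 0.0401
```

Run:
```python
from obj import *
o=status.get_obs()["eef_pos"]; print((np.array(o[:2])-T0)@M*1000)
held(o[2]-.03,o[2]+.035,o[:2])
plan(z=.060,yaw=10.85)
```

```text
[ 42.62601878 -80.9903582 ]
z 0.030-0.043 n4757 x [ 5.8 70.  87.9] y [-90.1 -56.6 -21.7]
z 0.043-0.056 n2382 x [ 5.7 14.3 69.9] y [-55.3 -41.5 -21.4]
z 0.056-0.069 n819 x [12.2 41.7 73.1] y [-74.4 -50.1 -49.6]
z 0.069-0.082 n1466 x [ 8.3 42.1 75.6] y [-74.5 -50.2 -49.7]
z 0.082-0.095 n3054 x [ 8.  43.3 76.1] y [-94.6 -67.6 -49.6]
tilt deg 0.17 full rotvec [-0.001  0.003  0.   ]
pos [ 0.6254 -0.0808  0.0601] yaw 10.86 q7 0.017 | turn az 0.000 = 1 x 0.0002 | shift cm [0.   0.   0.01] = 1 x [0.0, 0.0, 0.009] F [-1.3 -0.4  1. ] w 0.0397 t 24.1
```

Request:
send_rows([
  [[0,0,0.05],[0,0,0]],
  [[0,0,0],[0,0,0]],
  [[0,0,0],[0,0,0]],
  [[0,0,0],[0,0,0]],
  [[0,0,-1],[0,0,0]],
  [[0,0,-3],[0,0,0]],
  [[0,0,-4],[0,0,0]],
  [[0,0,-4],[0,0,0]],
  [[0,0,-4],[0,0,0]],
  [[0,0,-4],[0,0,0]],
  [[0,0,0],[0,0,0]],
  [[0,0,0],[0,0,0]],
], jaw=-0.2)

```text
time_s: 25.08
eef_pos: [0.6276, -0.0805, 0.2637]
orientation: [0.996, 0.095, 0.002, 0.001]
force: [0.2, -0.0, 0.2]
width: 0.0558
```

Run:
```python
from obj import *
# pad yaw ~13.3 in top (75 x 38): 80 long axis
yaw=13.5-90; c=np.array([.4965,-.379]); 
for yaw in (13.5,-76.5):
    tool_y=np.array([np.sin(np.radians(yaw)),-np.cos(np.radians(yaw))]); t=c+.07*tool_y
    print(yaw,t,np.hypot(*t)); plan(t[0],t[1],.25,yaw)
p=viewer.capture("side"); save("s11",p["color"],(150,100,450,400),2)
```

```text
13.5 [ 0.51284118 -0.44706589] 0.6803484292757093
tilt deg 0.29 full rotvec [ 0.002 -0.005 -0.046]
pos [ 0.6276 -0.0805  0.2637] yaw 10.86 q7 0.100 | turn az -0.046 = 1 x -0.0461 | shift cm [-19.72  32.96   1.37] = 10 x [-1.972, 3.296, 0.137] F [ 0.2 -0.   0.2] w 0.0558 t 25.1
-76.5 [ 0.42843411 -0.39534118] 0.582966918306135
tilt deg 0.29 full rotvec [-0.002 -0.005  1.525]
pos [ 0.6276 -0.0805  0.2637] yaw 10.86 q7 0.100 | turn az 1.525 = 13 x 0.1173 | shift cm [25.96 26.72  1.37] = 10 x [2.596, 2.672, 0.137] F [ 0.2 -0.   0.2] w 0.0558 t 25.1
```

View pics/s11.png

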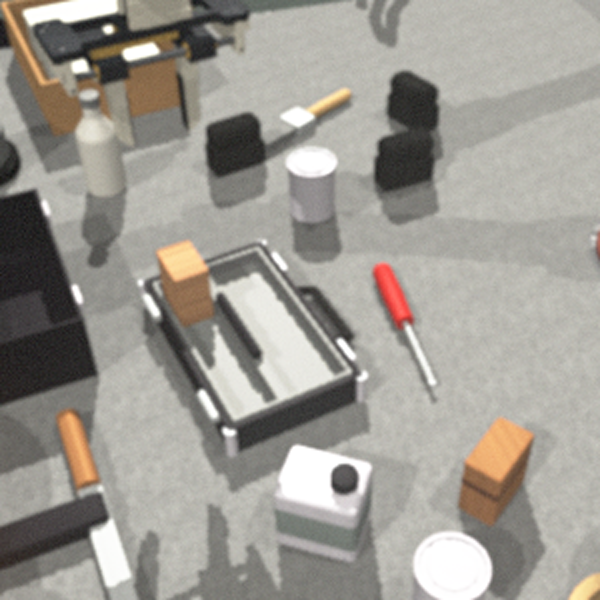

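Request:
send_rows([
  [[0,0,0],[0,0,0.118]],
  [[0,0,0],[0,0,0.118]],
  [[0,0,0],[0,0,0.118]],
  [[0,0,0],[0,0,0.118]],
  [[0,0,0],[0,0,0.118]],
  [[0,0,0],[0,0,0.118]],
  [[0,0,0],[0,0,0.118]],
  [[0,0,0],[0,0,0.118]],
  [[0,0,0],[0,0,0.118]],
  [[0,0,0],[0,0,0.118]],
  [[0,0,0],[0,0,0.118]],
  [[0,0,0],[0,0,0.118]],
  [[0,0,0],[0,0,0.109]],
], jaw=-1)

```text
time_s: 26.22
eef_pos: [0.6247, -0.0808, 0.2573]
orientation: [0.783, -0.622, -0.003, 0.002]
force: [0.5, -0.8, 0.1]
width: 0.093
```

Request:
send_rows([
  [[2.6,2.67,0.14],[0,0,0]],
  [[2.6,2.67,0.14],[0,0,0]],
  [[2.6,2.67,0.14],[0,0,0]],
  [[2.6,2.67,0.14],[0,0,0]],
  [[2.6,2.67,0.14],[0,0,0]],
  [[2.6,2.67,0.14],[0,0,0]],
  [[2.6,2.67,0.14],[0,0,0]],
  [[2.6,2.67,0.14],[0,0,0]],
  [[2.6,2.67,0.14],[0,0,0]],
  [[2.6,2.67,0.14],[0,0,0]],
  [[0,0,0],[0,0,0]],
  [[0,0,0],[0,0,0]],
  [[0,0,0],[0,0,0]],
  [[0,0,0],[0,0,0]],
])

```text
time_s: 27.38
eef_pos: [0.4279, -0.3939, 0.2453]
orientation: [0.786, -0.618, -0.002, 0.0]
force: [0.2, 0.3, -0.4]
width: 0.0929
```

Run:
```python
from obj import *
look("pad",[.4965,-.379],hgt=.0755)
look("pad",[.4965,-.379],hgt=.066,dz=.012)
plan(.4965,-.379,.041,-76.5)
```

```text
pad 0.79 bbox [291. 388.  73.  69.] z 0.0753 [ 205.1 -411.7] [28.5 75.1] 21.5
pad 0.63 bbox [327. 138.  43.  87.] z 0.0747 [ 497.1 -380.8] [75.2 35.9] 14.1
pad 0.62 bbox [181. 296.  59.  61.] z 0.0740 [ 299.1 -258.3] [21.5 45.3] 58.2
  geo [ 497.1 -380.8] [75.2 35.9] 14.1 z 0.0747 3392
  circ [ 496.7 -380.1] 38.3
pad 0.98 bbox [326. 136.  44.  87.] z 0.0743 [ 496.8 -380.7] [76.9 39.6] 14.6
pad 0.88 bbox [290. 388.  71.  71.] z 0.0754 [ 202.7 -411.3] [27.6 78.2] 17.2
pad 0.58 bbox [182. 294.  57.  66.] z 0.0727 [ 300.4 -258. ] [24.9 49.3] 58.7
  geo [ 496.5 -380.8] [79.2 39.7] 14.2 z 0.0743 3850
  circ [ 496.8 -381.4] 40.5
tilt deg 0.15 full rotvec [0.002 0.001 0.002]
pos [ 0.4279 -0.3947  0.2462] yaw -76.37 q7 -0.597 | turn az 0.002 = 1 x 0.0022 | shift cm [ 0.08 -7.03 20.52] = 6 x [0.013, -1.172, 3.42] F [ 0.7  0.  -0.5] w 0.0932 t 27.6
```

View pics/lk.png

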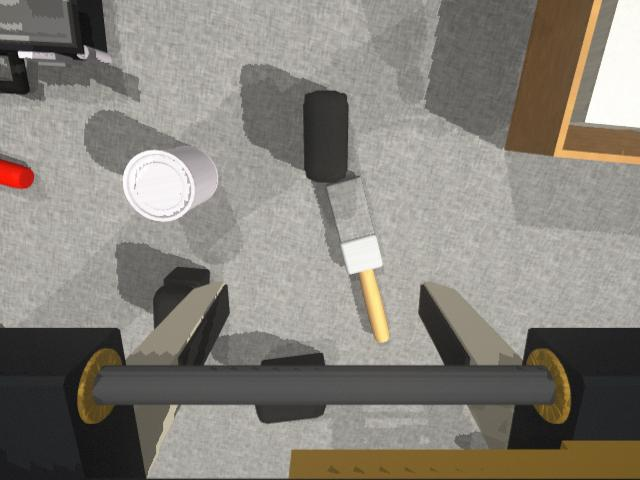

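Request:
send_rows([
  [[0,0,0],[0.002,0.001,-0.008]],
  [[0.1,-2.3,2.5],[0,0,0]],
  [[0.1,-2.3,2.5],[0,0,0]],
  [[0.1,-2.4,2.5],[0,0,0]],
  [[0,0,3],[0,0,0]],
  [[0,0,3],[0,0,0]],
  [[0,0,2.5],[0,0,0]],
  [[0,0,2],[0,0,0]],
  [[0,0,0],[0,0,0]],
  [[0,0,0],[0,0,0]],
  [[0,0,0],[0,0,0]],
])

```text
time_s: 28.5
eef_pos: [0.4967, -0.3827, 0.0677]
orientation: [0.788, -0.616, 0.001, 0.0]
force: [-0.1, 0.1, -0.6]
width: 0.0932
```

Run:
```python
from obj import *
plan(.4966,-.3808,.040,-75.9)
```

```text
tilt deg 0.17 full rotvec [-0.001 -0.003 -0.002]
pos [ 0.4967 -0.3827  0.0677] yaw -76.04 q7 -0.670 | turn az -0.002 = 1 x -0.0025 | shift cm [-0.19 -0.04  2.77] = 1 x [-0.187, -0.038, 2.771] F [-0.1  0.1 -0.6] w 0.0932 t 28.5
```

Request:
send_rows([
  [[-0.19,-0.04,1.7],[0,0,-0.002]],
  [[0,0,1.0],[0,0,0]],
  [[0,0,0],[0,0,0]],
  [[0,0,0],[0,0,0]],
  [[0,0,0],[0,0,0]],
])

```text
time_s: 28.92
eef_pos: [0.4961, -0.3807, 0.0403]
orientation: [0.788, -0.615, 0.001, 0.0]
force: [-0.5, -0.1, -0.6]
width: 0.0933
```

Request:
send_rows([
  [[0,0,0],[0,0,0]],
  [[0,0,0],[0,0,0]],
  [[0,0,0],[0,0,0]],
  [[0,0,0],[0,0,0]],
  [[0,0,0],[0,0,0]],
  [[0,0,0],[0,0,0]],
  [[0,0,0],[0,0,0]],
  [[0,0,0],[0,0,0]],
  [[0,0,0],[0,0,0]],
  [[0,0,0],[0,0,0]],
  [[0,0,0],[0,0,0]],
], jaw=1)

```text
time_s: 29.83
eef_pos: [0.4954, -0.3798, 0.0392]
orientation: [0.788, -0.615, -0.0, 0.0]
force: [-0.1, 0.8, 0.7]
width: 0.04
```

Run:
```python
from obj import *
plan(.4966,-.3808,.040,-75.9)
t=tw(43,-5); print(t)
o=status.get_obs()["eef_pos"]
plan(t[0],t[1],.20,10.85,from_=[o[0],o[1],.17,-75.9])
```

```text
tilt deg 0.05 full rotvec [ 0.001  0.    -0.001]
pos [ 0.4954 -0.3798  0.0392] yaw -75.94 q7 -0.670 | turn az -0.001 = 1 x -0.0007 | shift cm [ 0.13 -0.09 -0.08] = 1 x [0.128, -0.088, -0.077] F [-0.1  0.8  0.7] w 0.0400 t 29.8
[ 0.61147266 -0.00604455]
pos [ 0.4954 -0.3798  0.17  ] yaw -75.90 q7 -0.670 | turn az -1.514 = 13 x -0.1165 | shift cm [ 18.43 -34.52  -3.  ] = 10 x [1.843, -3.452, -0.3] F [-0.1  0.8  0.7] w 0.0400 t 29.8
```

Request:
send_rows([
  [[0,0,-1],[0,0,0]],
  [[0,0,-2],[0,0,0]],
  [[0,0,-3],[0,0,0]],
  [[0,0,-4],[0,0,0]],
  [[0,0,-4],[0,0,0]],
  [[0,0,-2],[0,0,-0.06]],
  [[0,0,0],[0,0,-0.118]],
  [[0,0,0],[0,0,-0.118]],
  [[0,0,0],[0,0,-0.118]],
  [[0,0,0],[0,0,-0.118]],
  [[0,0,0],[0,0,-0.118]],
  [[0,0,0],[0,0,-0.118]],
  [[0,0,0],[0,0,-0.118]],
  [[0,0,0],[0,0,-0.118]],
  [[0,0,0],[0,0,-0.118]],
  [[0,0,0],[0,0,-0.118]],
  [[0,0,0],[0,0,-0.118]],
  [[0,0,0],[0,0,-0.118]],
  [[0,0,0],[0,0,-0.038]],
])

```text
time_s: 31.42
eef_pos: [0.4949, -0.3806, 0.1995]
orientation: [0.995, 0.096, -0.001, 0.001]
force: [0.0, 0.3, -1.9]
width: 0.0398
```

Request:
send_rows([
  [[1.84,-3.45,0],[0,0,0]],
  [[1.84,-3.45,0],[0,0,0]],
  [[1.84,-3.45,0],[0,0,0]],
  [[1.84,-3.45,0],[0,0,0]],
  [[1.84,-3.45,0],[0,0,0]],
  [[1.84,-3.45,0],[0,0,0]],
  [[1.84,-3.45,0],[0,0,0]],
  [[1.84,-3.45,0],[0,0,0]],
  [[1.84,-3.45,0],[0,0,0]],
  [[1.84,-3.45,0],[0,0,0]],
  [[0,0,0],[0,0,0]],
  [[0,0,0],[0,0,0]],
  [[0,0,0],[0,0,0]],
  [[0,0,0],[0,0,0]],
])

```text
time_s: 32.58
eef_pos: [0.6114, -0.0093, 0.1989]
orientation: [0.996, 0.093, -0.001, 0.001]
force: [-0.6, -0.3, -1.5]
width: 0.0398
```

Run:
```python
from obj import *
o=status.get_obs()["eef_pos"]; print((np.array(o[:2])-T0)@M*1000)
held(o[2]-.035,o[2]+.04,o[:2])
t=tw(43,-5);plan(t[0],t[1],.09,yaw=10.85)
```

```text
[42.28566217 -8.1787752 ]
z 0.164-0.179 n403 x [22.8 41.4 60.1] y [31.  31.9 32.2]
z 0.179-0.194 n478 x [22.9 41.5 60.3] y [31.1 31.9 32.3]
z 0.194-0.209 n1329 x [11.3 41.5 72.2] y [-1.5 29.6 32.2]
z 0.209-0.224 n1511 x [ 8.  42.4 75.5] y [-13.8  -0.8  32.3]
z 0.224-0.239 n14205 x [ 9.8 41.6 73.7] y [-22.7   3.2  31.2]
tilt deg 0.15 full rotvec [ 0.002  0.001 -0.004]
pos [ 0.6114 -0.0094  0.199 ] yaw 10.59 q7 -0.048 | turn az -0.004 = 1 x -0.0045 | shift cm [ 0.07 -0.33 10.9 ] = 3 x [0.024, -0.108, 3.632] F [ 0.4 -0.4 -0.7] w 0.0400 t 32.6
```

Request:
send_rows([
  [[0.1,-0.3,1.5],[0.002,0.001,-0.004]],
  [[0,0,2.5],[0,0,0]],
  [[0,0,2.5],[0,0,0]],
  [[0,0,2.5],[0,0,0]],
  [[0,0,1.5],[0,0,0]],
  [[0,0,0.5],[0,0,0]],
  [[0,0,0],[0,0,0]],
  [[0,0,0],[0,0,0]],
  [[0,0,0],[0,0,0]],
  [[0,0,0],[0,0,0]],
])

```text
time_s: 33.47
eef_pos: [0.6132, -0.0036, 0.0906]
orientation: [0.995, 0.096, 0.002, -0.001]
force: [-0.4, -0.2, -2.6]
width: 0.0403
```

Run:
```python
from obj import *
o=status.get_obs()["eef_pos"]; print((np.array(o[:2])-T0)@M*1000)
held(o[2]-.03,o[2]+.035,o[:2])
t=tw(43,-5);plan(t[0],t[1],z=.060,yaw=10.85)
```

```text
[45.18240313 -2.8911373 ]
z 0.061-0.074 n357 x [25.6 44.2 62.8] y [36.4 37.3 37.6]
z 0.074-0.087 n413 x [25.6 44.6 63.1] y [36.4 37.3 37.6]
z 0.087-0.100 n1264 x [15.1 43.9 73.6] y [ 3.5 35.  37.5]
z 0.100-0.113 n1087 x [10.6 44.1 78.1] y [ 2.7  4.4 37.5]
z 0.113-0.126 n7286 x [11.5 44.5 77.1] y [-19.1  13.6  37.2]
tilt deg 0.19 full rotvec [-0.001 -0.003  0.003]
pos [ 0.613  -0.0035  0.0904] yaw 11.01 q7 -0.101 | turn az 0.003 = 1 x 0.0028 | shift cm [-0.2   0.22  3.04] = 1 x [-0.202, 0.222, 3.041] F [-0.4  0.7 -1.4] w 0.0396 t 33.5
```

Request:
send_rows([
  [[-0.12,0.23,0],[0,-0.003,0.003]],
  [[0,0,1],[0,0,0]],
  [[0,0,1],[0,0,0]],
  [[0,0,0.7],[0,0,0]],
  [[0,0,0.2],[0,0,0]],
  [[0,0,0],[0,0,0]],
  [[0,0,0],[0,0,0]],
  [[0,0,0],[0,0,0]],
  [[0,0,0],[0,0,0]],
])

```text
time_s: 34.27
eef_pos: [0.6101, -0.0061, 0.0598]
orientation: [0.996, 0.095, -0.003, -0.0]
force: [-4.2, 0.1, 4.7]
width: 0.04
```

Run:
```python
from obj import *
o=status.get_obs()["eef_pos"]; print((np.array(o[:2])-T0)@M*1000)
held(o[2]-.03,o[2]+.035,o[:2])
plan(z=.060,yaw=10.85)
```

```text
[41.65746522 -4.78064228]
z 0.030-0.043 n3430 x [13.7 69.7 79.8] y [-52.5  31.5  54.8]
z 0.043-0.056 n3440 x [ 5.7 13.3 77.2] y [-45.6  32.5  54.3]
z 0.056-0.069 n1264 x [11.  41.6 71. ] y [ 1.9 33.1 35.6]
z 0.069-0.082 n1075 x [ 7.4 41.6 74.8] y [ 0.9  2.5 35.6]
z 0.082-0.095 n8541 x [ 8.6 41.7 73.6] y [-50.8   2.5  35.3]
tilt deg 0.31 full rotvec [-0.001  0.005  0.   ]
pos [ 0.6101 -0.0061  0.0598] yaw 10.86 q7 -0.114 | turn az 0.000 = 1 x 0.0001 | shift cm [ 0.    0.   -0.02] = 1 x [0.0, 0.0, -0.023] F [-3.5 -0.2  5.2] w 0.0396 t 34.3
```

Request:
send_rows([
  [[0,0,0],[0,0,0]],
  [[0,0,0],[0,0,0]],
  [[0,0,0],[0,0,0]],
  [[0,0,-1],[0,0,0]],
  [[0,0,-3],[0,0,0]],
  [[0,0,-4],[0,0,0]],
  [[0,0,-4],[0,0,0]],
  [[0,0,-4],[0,0,0]],
  [[0,0,-4],[0,0,0]],
  [[0,0,0],[0,0,0]],
  [[0,0,0],[0,0,0]],
], jaw=-0.2)

```text
time_s: 35.23
eef_pos: [0.6138, -0.0056, 0.2638]
orientation: [0.996, 0.095, 0.003, -0.0]
force: [-0.5, -1.0, -1.0]
width: 0.0556
```

Run:
```python
from obj import *
c=np.array([.385,.2615])
for yaw in (36-90,36):
    tool_y=np.array([np.sin(np.radians(yaw)),-np.cos(np.radians(yaw))]); t=c+.07*tool_y
    print(yaw,t,np.hypot(*t)); plan(t[0],t[1],.25,yaw)
p=viewer.capture("side"); save("s12",p["color"],(150,100,450,400),2)
p=viewer.capture("top"); save("t12",p["color"])
```

```text
-54 [0.32836881 0.22035503] 0.3954521664079777
tilt deg 0.32 full rotvec [-0.004 -0.005  1.132]
pos [ 0.6138 -0.0056  0.2638] yaw 10.86 q7 -0.023 | turn az 1.132 = 10 x 0.1132 | shift cm [-35.05   9.81   1.38] = 10 x [-3.505, 0.981, 0.138] F [-0.5 -1.  -1. ] w 0.0556 t 35.2
36 [0.42614497 0.20486881] 0.47283270078802453
tilt deg 0.32 full rotvec [ 0.001 -0.006 -0.439]
pos [ 0.6138 -0.0056  0.2638] yaw 10.86 q7 -0.023 | turn az -0.439 = 4 x -0.1097 | shift cm [ -2.81 -28.05   1.38] = 8 x [-0.351, -3.506, 0.173] F [-0.5 -1.  -1. ] w 0.0556 t 35.2
```

View pics/s12.png

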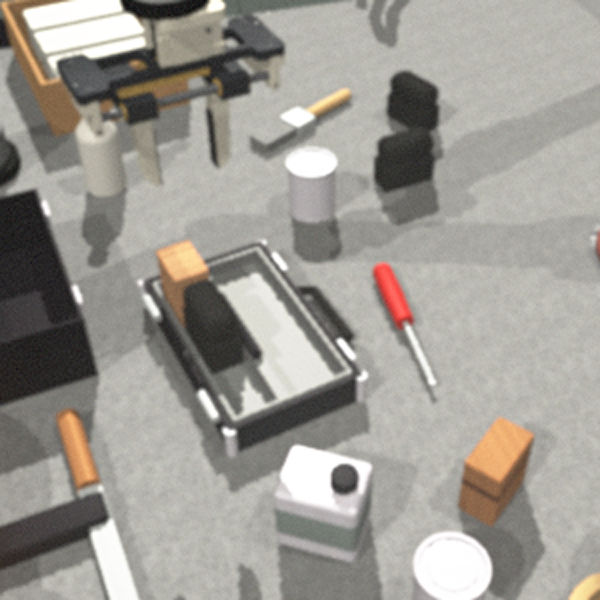

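Run:
```python
from obj import *
plan(.363,.2455,.25,-54)
```

```text
tilt deg 0.22 full rotvec [1.000e-03 4.000e-03 1.132e+00]
pos [ 0.6113 -0.0062  0.2595] yaw 10.87 q7 -0.023 | turn az 1.132 = 10 x 0.1132 | shift cm [-34.96   5.29   0.95] = 9 x [-3.884, 0.588, 0.105] F [-0.2 -0.4 -0.4] w 0.0556 t 35.3
```

Request:
send_rows([
  [[0,0,0],[0,0,0.113]],
  [[0,0,0],[0,0,0.113]],
  [[0,0,0],[0,0,0.113]],
  [[0,0,0],[0,0,0.113]],
  [[0,0,0],[0,0,0.113]],
  [[0,0,0],[0,0,0.113]],
  [[0,0,0],[0,0,0.113]],
  [[0,0,0],[0,0,0.113]],
  [[0,0,0],[0,0,0.113]],
  [[0,0,0],[0,0,0.113]],
], jaw=-1)

```text
time_s: 36.17
eef_pos: [0.6107, -0.0062, 0.2575]
orientation: [0.89, -0.456, -0.004, 0.001]
force: [0.3, -0.5, -0.6]
width: 0.093
```

Request:
send_rows([
  [[-3.5,0.53,0],[0,0,0]],
  [[-3.5,0.53,0],[0,0,0]],
  [[-3.5,0.53,0],[0,0,0]],
  [[-3.5,0.53,0],[0,0,0]],
  [[-3.5,0.53,0],[0,0,0]],
  [[-3.5,0.53,0.2],[0,0,0]],
  [[-3.5,0.53,0.2],[0,0,0]],
  [[-3.5,0.53,0.2],[0,0,0]],
  [[-3.5,0.53,0.2],[0,0,0]],
  [[-3.5,0.53,0.2],[0,0,0]],
  [[0,0,0],[0,0,0]],
  [[0,0,0],[0,0,0]],
  [[0,0,0],[0,0,0]],
  [[0,0,0],[0,0,0]],
])

```text
time_s: 37.33
eef_pos: [0.3634, 0.2441, 0.2501]
orientation: [0.891, -0.454, -0.002, 0.001]
force: [-0.4, 0.2, 0.7]
width: 0.093
```

Run:
```python
from obj import *
look("beam",[.385,.2615],hgt=.0765)
plan(.385,.2615,.041,-54); print(status.get_obs()["q"])
```

```text
beam 0.93 bbox [323. 182.  45.  78.] z 0.0767 [384.9 260. ] [69.1 40. ] 35.9
few 0.33 [556. 169. 162. 243.]
  geo [384.9 260. ] [69.  40.1] 36.0 z 0.0767 3285
  circ [385.  259.8] 38.8
tilt deg 0.19 full rotvec [ 0.003  0.002 -0.001]
pos [0.3636 0.2442 0.2505] yaw -54.06 q7 -1.656 | turn az -0.001 = 1 x -0.0011 | shift cm [-0.14 -2.75 20.95] = 6 x [-0.024, -0.458, 3.492] F [-0.1 -0.9  0.6] w 0.0931 t 37.4
[-0.4784569   0.25873107 -0.20483983  1.94366469  0.06150431  0.94777014
 -1.65629075]
```

View pics/lk.png

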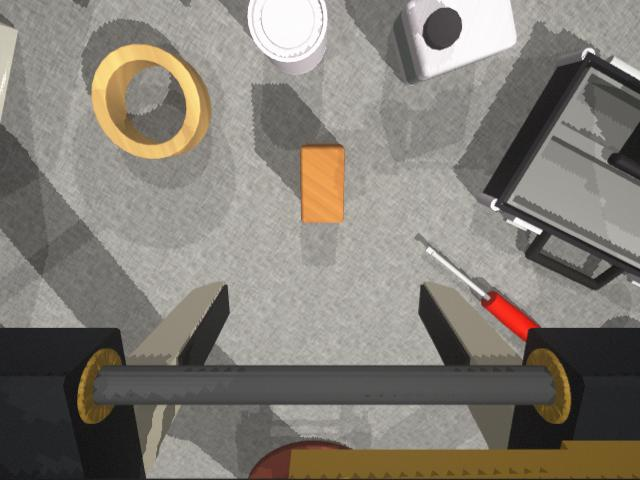

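Request:
send_rows([
  [[0,-0.9,2.5],[0.003,0.002,0]],
  [[0,-0.9,2.5],[0,0,0]],
  [[0,-0.85,2.5],[0,0,0]],
  [[0,0,3],[0,0,0]],
  [[0,0,3],[0,0,0]],
  [[0,0,2.5],[0,0,0]],
  [[0,0,2],[0,0,0]],
  [[0,0,0],[0,0,0]],
  [[0,0,0],[0,0,0]],
  [[0,0,0],[0,0,0]],
])

```text
time_s: 38.27
eef_pos: [0.3853, 0.2614, 0.0718]
orientation: [0.891, -0.454, 0.001, -0.001]
force: [0.1, 0.5, 0.8]
width: 0.0931
```

Run:
```python
from obj import *
plan(.3849,.260,.040,-54)
```

```text
tilt deg 0.18 full rotvec [-0.003  0.     0.001]
pos [0.3853 0.2614 0.0718] yaw -53.95 q7 -1.754 | turn az 0.001 = 1 x 0.0009 | shift cm [0.09 0.11 3.18] = 1 x [0.09, 0.111, 3.178] F [0.1 0.5 0.8] w 0.0931 t 38.3
```

Request:
send_rows([
  [[0.1,0.1,2.0],[-0.002,0,0]],
  [[0,0,1.1],[0,0,0]],
  [[0,0,0],[0,0,0]],
  [[0,0,0],[0,0,0]],
  [[0,0,0],[0,0,0]],
])

```text
time_s: 38.68
eef_pos: [0.385, 0.2605, 0.0413]
orientation: [0.891, -0.453, 0.0, -0.001]
force: [0.0, 0.2, 1.1]
width: 0.093
```

Request:
send_rows([
  [[0,0,0],[0,0,0]],
  [[0,0,0],[0,0,0]],
  [[0,0,0],[0,0,0]],
  [[0,0,0],[0,0,0]],
  [[0,0,0],[0,0,0]],
  [[0,0,0],[0,0,0]],
  [[0,0,0],[0,0,0]],
  [[0,0,0],[0,0,0]],
  [[0,0,0],[0,0,0]],
  [[0,0,0],[0,0,0]],
  [[0,0,0],[0,0,0]],
], jaw=1)

```text
time_s: 39.6
eef_pos: [0.3838, 0.2601, 0.0399]
orientation: [0.892, -0.453, -0.0, 0.0]
force: [-0.1, 1.2, 0.3]
width: 0.0399
```

Run:
```python
from obj import *
plan(.3849,.260,.040,-54)
t=tw(43,76.5); print(t)
o=status.get_obs()["eef_pos"]
plan(t[0],t[1],.18,10.85,from_=[o[0],o[1],.18,-54])
```

```text
tilt deg 0.05 full rotvec [0.001 0.001 0.002]
pos [0.3838 0.2601 0.0399] yaw -53.87 q7 -1.768 | turn az 0.002 = 1 x 0.0023 | shift cm [ 0.07 -0.08 -0.01] = 1 x [0.069, -0.081, -0.011] F [-0.1  1.2  0.3] w 0.0399 t 39.6
[0.59613122 0.0739985 ]
pos [0.3838 0.2601 0.18  ] yaw -54.00 q7 -1.768 | turn az -1.132 = 10 x -0.1132 | shift cm [17.35 22.27 -0.  ] = 8 x [2.168, 2.784, -0.0] F [-0.1  1.2  0.3] w 0.0399 t 39.6
```

Request:
send_rows([
  [[0,0,-1],[0,0,0]],
  [[0,0,-2],[0,0,0]],
  [[0,0,-3],[0,0,0]],
  [[0,0,-4],[0,0,0]],
  [[0,0,-3],[0,0,-0.06]],
  [[0,0,-1.5],[0,0,-0.118]],
  [[0,0,0],[0,0,-0.118]],
  [[0,0,0],[0,0,-0.118]],
  [[0,0,0],[0,0,-0.118]],
  [[0,0,0],[0,0,-0.118]],
  [[0,0,0],[0,0,-0.118]],
  [[0,0,0],[0,0,-0.118]],
  [[0,0,0],[0,0,-0.118]],
  [[0,0,0],[0,0,-0.118]],
  [[0,0,0],[0,0,-0.01]],
])

```text
time_s: 40.85
eef_pos: [0.3838, 0.2591, 0.1844]
orientation: [0.995, 0.097, -0.001, 0.0]
force: [-0.4, 0.5, -1.5]
width: 0.04
```

Request:
send_rows([
  [[2.17,2.78,0],[0,0,0]],
  [[2.17,2.78,0],[0,0,0]],
  [[2.17,2.78,0],[0,0,0]],
  [[2.17,2.78,0],[0,0,0]],
  [[2.17,2.78,0],[0,0,0]],
  [[2.17,2.78,0],[0,0,0]],
  [[2.17,2.78,0],[0,0,0]],
  [[2.17,2.78,0],[0,0,0]],
  [[0,0,0],[0,0,0]],
  [[0,0,0],[0,0,0]],
  [[0,0,0],[0,0,0]],
  [[0,0,0],[0,0,0]],
])

```text
time_s: 41.85
eef_pos: [0.5956, 0.0762, 0.1847]
orientation: [0.995, 0.096, -0.001, -0.0]
force: [-0.5, 0.1, -2.0]
width: 0.0402
```

Run:
```python
from obj import *
o=status.get_obs()["eef_pos"]; print((np.array(o[:2])-T0)@M*1000)
held(o[2]-.035,o[2]+.04,o[:2])
t=tw(43,76.5);plan(t[0],t[1],.09,yaw=10.85)
```

```text
[42.94832653 78.80020398]
z 0.150-0.165 n442 x [23.1 41.2 60.2] y [113.4 114.2 114.5]
z 0.165-0.180 n524 x [23.2 41.8 60.5] y [113.3 114.2 114.5]
z 0.180-0.195 n774 x [10.5 42.1 73.6] y [ 85.4 114.2 114.9]
z 0.195-0.210 n1803 x [ 8.5 41.9 76. ] y [ 85.3 113.9 114.8]
z 0.210-0.225 n14152 x [10.3 42.3 74.2] y [ 65.7  90.1 114.3]
tilt deg 0.09 full rotvec [-0.001  0.001  0.004]
pos [0.5957 0.0763 0.1849] yaw 11.10 q7 -0.248 | turn az 0.004 = 1 x 0.0043 | shift cm [-0.    0.23  9.49] = 3 x [-0.001, 0.078, 3.162] F [-0.4  0.  -1.3] w 0.0399 t 41.9
```

Request:
send_rows([
  [[0.05,0.32,1.5],[-0.001,0.001,0.004]],
  [[0,0,2.5],[0,0,0]],
  [[0,0,2.5],[0,0,0]],
  [[0,0,2],[0,0,0]],
  [[0,0,1],[0,0,0]],
  [[0,0,0],[0,0,0]],
  [[0,0,0],[0,0,0]],
  [[0,0,0],[0,0,0]],
  [[0,0,0],[0,0,0]],
])

```text
time_s: 42.65
eef_pos: [0.5991, 0.0721, 0.0915]
orientation: [0.996, 0.094, 0.002, 0.0]
force: [-1.1, -0.4, -0.3]
width: 0.0399
```

Run:
```python
from obj import *
o=status.get_obs()["eef_pos"]; print((np.array(o[:2])-T0)@M*1000)
held(o[2]-.03,o[2]+.035,o[:2])
plan(z=.0607,yaw=10.85)
```

```text
[45.52148398 74.03554871]
z 0.061-0.074 n387 x [26.  44.2 63.3] y [108.6 109.4 109.7]
z 0.074-0.087 n488 x [26.1 44.9 63.2] y [108.7 109.4 109.8]
z 0.087-0.100 n648 x [14.  44.6 75.1] y [ 80.6 109.4 110.2]
z 0.100-0.113 n1502 x [11.1 44.2 78.5] y [ 80.6 109.2 110.2]
z 0.113-0.126 n2323 x [10.5 44.6 78.9] y [ 64.3  87.7 109.8]
tilt deg 0.19 full rotvec [ 0.001 -0.003 -0.002]
pos [0.599  0.0719 0.0913] yaw 10.74 q7 -0.305 | turn az -0.002 = 1 x -0.0019 | shift cm [0.   0.   3.06] = 1 x [0.0, 0.0, 3.062] F [ 0.2 -0.2 -0.6] w 0.0398 t 42.7
```

Request:
send_rows([
  [[-0.05,-0.15,0],[0.001,-0.003,-0.002]],
  [[0,0,1],[0,0,0]],
  [[0,0,1],[0,0,0]],
  [[0,0,0.7],[0,0,0]],
  [[0,0,0.2],[0,0,0]],
  [[0,0,0],[0,0,0]],
  [[0,0,0],[0,0,0]],
  [[0,0,0],[0,0,0]],
  [[0,0,0],[0,0,0]],
])

```text
time_s: 43.45
eef_pos: [0.5961, 0.0725, 0.0606]
orientation: [0.996, 0.095, -0.003, 0.0]
force: [-3.5, -1.5, 5.3]
width: 0.04
```

Run:
```python
from obj import *
o=status.get_obs()["eef_pos"]; print((np.array(o[:2])-T0)@M*1000)
held(o[2]-.03,o[2]+.035,o[:2])
plan(z=.0607,yaw=10.85)
```

```text
[42.64904856 75.01352532]
z 0.031-0.044 n9118 x [-5.4 47.  87.6] y [ 69.5 115.1 130.8]
z 0.044-0.057 n503 x [14.7 41.6 60.9] y [ 31.6 110.4 124.9]
z 0.057-0.070 n635 x [11.6 42.2 72.7] y [ 81.7 110.4 111.1]
z 0.070-0.083 n1531 x [ 8.4 42.2 75.6] y [ 25.  110.2 111.2]
z 0.083-0.096 n4907 x [ 8.6 41.5 75.5] y [ 15.8  33.  110.8]
tilt deg 0.30 full rotvec [ 0.     0.005 -0.   ]
pos [0.5961 0.0725 0.0606] yaw 10.85 q7 -0.323 | turn az -0.000 = 1 x -0.0000 | shift cm [ 0.    0.   -0.01] = 1 x [0.0, 0.0, -0.012] F [-3.  -1.7  5.5] w 0.0395 t 43.5
```

Request:
send_rows([
  [[0,0,0],[0,0,0]],
  [[0,0,0],[0,0,0]],
  [[0,0,0],[0,0,0]],
  [[0,0,-1],[0,0,0]],
  [[0,0,-3],[0,0,0]],
  [[0,0,-4],[0,0,0]],
  [[0,0,-4],[0,0,0]],
  [[0,0,-4],[0,0,0]],
  [[0,0,-4],[0,0,0]],
  [[0,0,0],[0,0,0]],
  [[0,0,0],[0,0,0]],
], jaw=-0.2)

```text
time_s: 44.42
eef_pos: [0.5993, 0.0738, 0.2644]
orientation: [0.996, 0.095, 0.002, -0.0]
force: [-0.4, -1.3, -0.6]
width: 0.0558
```

Run:
```python
from obj import *
for cam in ("side","top"):
    p=viewer.capture(cam); ww=cloud(p)
    if cam=="side": save("s13",p["color"],(150,100,450,400),2)
    for n in ("tin_a","can"):
        for r in viewer.outline_of(p,n):
            if r["confidence"]<.4: continue
            q=ww[r["pixels"]]; q=q[~np.isnan(q[:,0])]
            zt=np.percentile(q[:,2],95); t=q[q[:,2]>zt-.008]
            print(cam,n,round(r["confidence"],2),"ztop %.3f"%zt,*rect(t[:,:2]))
o=status.get_obs(); print(o["eef_pos"],o["q"])
c=np.array([.478,.3605]); yaw=100.85-180
for yaw in(-79.15,10.85):
    ty=np.array([np.sin(np.radians(yaw)),-np.cos(np.radians(yaw))]); t=c+.06*ty; print(t,np.hypot(*t)); plan(t[0],t[1],.25,yaw)
```

```text
side tin_a 0.75 ztop 0.079 [ 420.3 -243. ] [63.3 66.5] 7.8
side tin_a 0.58 ztop 0.079 [477.8 363.2] [64.  62.9] 72.4
side can 0.83 ztop 0.098 [540.3 259. ] [27.4 25.2] 72.2
top tin_a 0.73 ztop 0.080 [ 424.5 -243.4] [61.7 62.8] 1.5
top tin_a 0.66 ztop 0.079 [481.4 362.2] [61.  62.2] 45.7
top can 0.56 ztop 0.097 [556.6 248. ] [34.4 59.5] 36.2
[0.59692944 0.07265753 0.25907744] [ 0.13504203  0.54404049 -0.48670194  1.49734136  0.26488744  1.17229103
 -0.20682282]
[0.4190726  0.34920569] 0.545496525150514
tilt deg 0.35 full rotvec [0.005 0.005 1.571]
pos [0.5969 0.0727 0.2591] yaw 10.87 q7 -0.207 | turn az 1.571 = 14 x 0.1122 | shift cm [-30.51  12.26   0.91] = 9 x [-3.39, 1.362, 0.101] F [ 0.4 -0.1 -0.8] w 0.0559 t 44.7
[0.48929431 0.3015726 ] 0.5747651269449054
tilt deg 0.35 full rotvec [-0.     0.006  0.   ]
pos [0.5969 0.0727 0.2591] yaw 10.87 q7 -0.207 | turn az 0.000 = 1 x 0.0003 | shift cm [ -6.26 -24.51   0.91] = 7 x [-0.895, -3.501, 0.13] F [ 0.4 -0.1 -0.8] w 0.0559 t 44.7
```

View pics/s13.png

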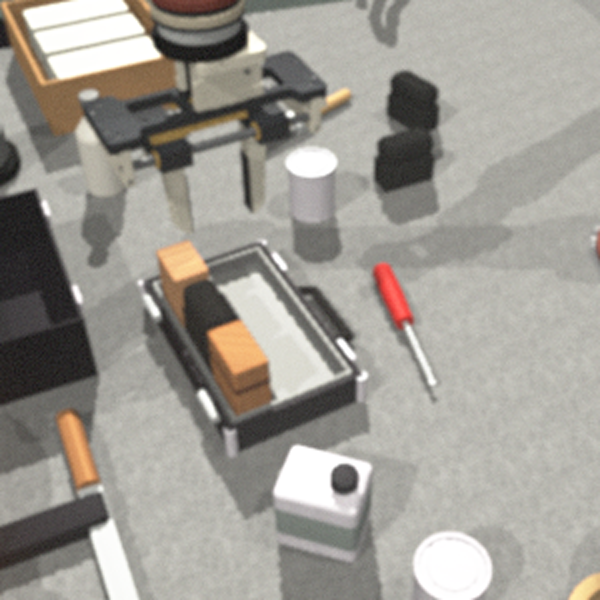

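Request:
send_rows([
  [[0,0,0],[0,0,0.113]],
  [[0,0,0],[0,0,0.113]],
  [[0,0,0],[0,0,0.113]],
  [[0,0,0],[0,0,0.113]],
  [[0,0,0],[0,0,0.113]],
  [[0,0,0],[0,0,0.113]],
  [[0,0,0],[0,0,0.113]],
  [[0,0,0],[0,0,0.113]],
  [[0,0,0],[0,0,0.113]],
  [[0,0,0],[0,0,0.113]],
  [[0,0,0],[0,0,0.113]],
  [[0,0,0],[0,0,0.113]],
  [[0,0,0],[0,0,0.113]],
  [[0,0,0],[0,0,0.102]],
], jaw=-1)

```text
time_s: 45.88
eef_pos: [0.5972, 0.0731, 0.2596]
orientation: [0.769, -0.639, -0.002, 0.002]
force: [0.8, -0.3, -1.0]
width: 0.0932
```

Request:
send_rows([
  [[-3.39,1.36,0.1],[0,0,0]],
  [[-3.39,1.36,0.1],[0,0,0]],
  [[-3.39,1.36,0.1],[0,0,0]],
  [[-3.39,1.36,0.1],[0,0,0]],
  [[-3.39,1.36,0.1],[0,0,0]],
  [[-3.39,1.36,0.1],[0,0,0]],
  [[-3.39,1.36,0.1],[0,0,0]],
  [[-3.39,1.36,0.1],[0,0,0]],
  [[-3.39,1.36,0.1],[0,0,0]],
  [[0,0,0],[0,0,0]],
  [[0,0,0],[0,0,0]],
  [[0,0,0],[0,0,0]],
  [[0,0,0],[0,0,0]],
])

```text
time_s: 46.97
eef_pos: [0.4211, 0.3479, 0.2516]
orientation: [0.77, -0.638, -0.0, 0.002]
force: [0.5, -1.2, 0.0]
width: 0.0929
```

Run:
```python
from obj import *
look("tin_a",[.478,.3605],hgt=.0785)
plan(.478,.3605,.041,-79.15)
```

```text
tin_a 0.64 bbox [317. 151.  70.  73.] z 0.0774 [477.7 362. ] [62.8 62.9] 38.9
  geo [490.3 334.3] [ 63.5 124.4] 24.2 z 0.0774 4181
  circ [500.2 337.5] 64.7
tilt deg 0.17 full rotvec [ 0.003 -0.001 -0.003]
pos [0.4212 0.348  0.2519] yaw -79.34 q7 -2.183 | turn az -0.003 = 1 x -0.0033 | shift cm [-0.16 -5.82 21.09] = 6 x [-0.027, -0.97, 3.515] F [ 0.1 -0.1  0.1] w 0.0929 t 47.1
```

View pics/lk.png

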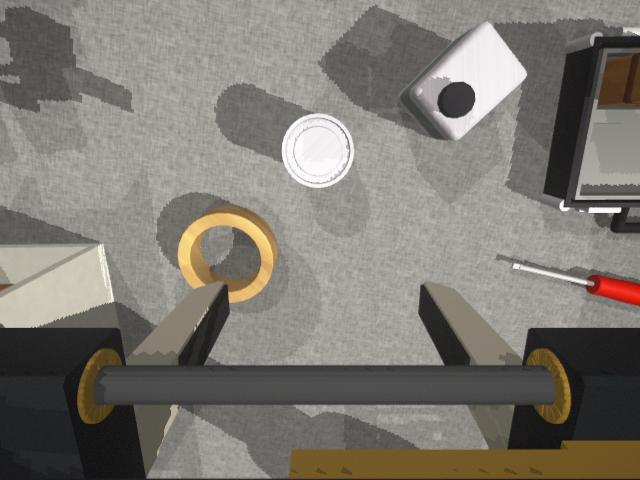

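Request:
send_rows([
  [[-0.1,-1.9,2.5],[0.003,-0.001,-0.003]],
  [[-0.1,-1.9,2.5],[0,0,0]],
  [[-0.1,-2.0,2.5],[0,0,0]],
  [[0,0,3],[0,0,0]],
  [[0,0,3],[0,0,0]],
  [[0,0,2.5],[0,0,0]],
  [[0,0,2],[0,0,0]],
  [[0,0,0],[0,0,0]],
  [[0,0,0],[0,0,0]],
  [[0,0,0],[0,0,0]],
])

```text
time_s: 47.9
eef_pos: [0.4776, 0.3639, 0.0734]
orientation: [0.771, -0.636, -0.0, -0.002]
force: [1.2, 0.2, 0.0]
width: 0.093
```

Run:
```python
from obj import *
plan(.4777,.3620,.040,-79.15)
```

```text
tilt deg 0.19 full rotvec [-0.003  0.002  0.002]
pos [0.4776 0.3639 0.0734] yaw -79.05 q7 -2.170 | turn az 0.002 = 1 x 0.0018 | shift cm [0.18 0.03 3.34] = 1 x [0.184, 0.028, 3.339] F [1.2 0.2 0. ] w 0.0930 t 47.9
```

Request:
send_rows([
  [[0.15,0,2.0],[-0.002,0.001,0.002]],
  [[0,0,1.25],[0,0,0]],
  [[0,0,0],[0,0,0]],
  [[0,0,0],[0,0,0]],
  [[0,0,0],[0,0,0]],
])

```text
time_s: 48.32
eef_pos: [0.4777, 0.3631, 0.0414]
orientation: [0.771, -0.637, -0.0, -0.001]
force: [0.7, 0.9, 1.3]
width: 0.0931
```

Request:
send_rows([
  [[0,0,0],[0,0,0]],
  [[0,0,0],[0,0,0]],
  [[0,0,0],[0,0,0]],
  [[0,0,0],[0,0,0]],
  [[0,0,0],[0,0,0]],
  [[0,0,0],[0,0,0]],
  [[0,0,0],[0,0,0]],
  [[0,0,0],[0,0,0]],
], jaw=1)

```text
time_s: 48.98
eef_pos: [0.4767, 0.363, 0.0399]
orientation: [0.771, -0.637, -0.001, -0.0]
force: [-0.0, 1.5, 0.9]
width: 0.0634
```

Run:
```python
from obj import *
plan(.4777,.3620,.040,-79.15)
t=tw(-32,80); print(t)
o=status.get_obs()["eef_pos"]
plan(t[0],t[1],.20,-79.15,from_=[o[0],o[1],.20,-79.15])
```

```text
tilt deg 0.09 full rotvec [0.001 0.001 0.001]
pos [0.4767 0.363  0.0399] yaw -79.07 q7 -2.176 | turn az 0.001 = 1 x 0.0013 | shift cm [ 0.12 -0.08 -0.01] = 1 x [0.122, -0.079, -0.007] F [-0.   1.5  0.9] w 0.0634 t 49.0
[0.52181314 0.06331805]
pos [0.4767 0.363  0.2   ] yaw -79.15 q7 -2.176 | turn az -0.000 = 0 x -0.0000 | shift cm [30.29  1.21 -0.  ] = 8 x [3.786, 0.151, -0.0] F [-0.   1.5  0.9] w 0.0634 t 49.0
```

Request:
send_rows([
  [[0,0,-1],[0,0,0]],
  [[0,0,-2],[0,0,0]],
  [[0,0,-3],[0,0,0]],
  [[0,0,-4],[0,0,0]],
  [[0,0,-4],[0,0,0]],
  [[0,0,-2],[0,0,0]],
  [[2.5,0.1,0],[0,0,0]],
  [[3.6,0.15,0],[0,0,0]],
  [[3.6,0.15,0],[0,0,0]],
  [[3.6,0.15,0],[0,0,0]],
  [[3.6,0.15,0],[0,0,0]],
  [[3.6,0.15,0],[0,0,0]],
  [[3.6,0.15,0],[0,0,0]],
  [[3.6,0.15,0],[0,0,0]],
  [[2.6,0.1,0],[0,0,0]],
  [[0,0,0],[0,0,0]],
  [[0,0,0],[0,0,0]],
  [[0,0,0],[0,0,0]],
  [[0,0,0],[0,0,0]],
])

```text
time_s: 50.57
eef_pos: [0.5212, 0.064, 0.1995]
orientation: [0.772, -0.636, -0.001, 0.001]
force: [0.2, 0.5, -2.6]
width: 0.0634
```

Run:
```python
from obj import *
o=status.get_obs()["eef_pos"]; print((np.array(o[:2])-T0)@M*1000)
held(o[2]-.035,o[2]+.04,o[:2])
t=tw(-32,80);plan(t[0],t[1],.10,yaw=-79.15)
p=viewer.capture("wrist"); save("w14",p["color"])
```

```text
[-32.44290973  80.78630495]
z 0.164-0.179 n619 x [-18.1  -2.6   0. ] y [ 51.6  78.7 106.4]
z 0.179-0.194 n716 x [-17.3  -2.6  -0. ] y [ 52.7  79.2 105.5]
z 0.194-0.209 n1278 x [-25.9  -5.2   0. ] y [ 36.7  79.2 121.3]
z 0.209-0.224 n2174 x [-25.7 -11.3   0. ] y [ 33.4  79.2 124.3]
z 0.224-0.239 n16951 x [-44.  -23.8  -0. ] y [ 35.9  79.  121.9]
tilt deg 0.15 full rotvec [0.002 0.001 0.004]
pos [0.5213 0.0641 0.1995] yaw -78.92 q7 -1.608 | turn az 0.004 = 1 x 0.0039 | shift cm [ 0.09 -0.03  9.95] = 3 x [0.029, -0.011, 3.317] F [-0.7  0.7 -1.8] w 0.0638 t 50.6
```

View pics/w14.png

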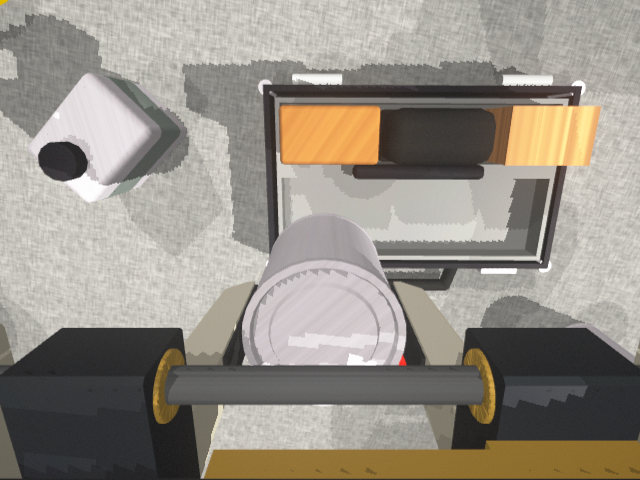

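Request:
send_rows([
  [[0,0,1.5],[0.002,0.001,0.004]],
  [[0,0,2.5],[0,0,0]],
  [[0,0,2.5],[0,0,0]],
  [[0,0,2],[0,0,0]],
  [[0,0,1.5],[0,0,0]],
  [[0,0,0],[0,0,0]],
  [[0,0,0],[0,0,0]],
  [[0,0,0],[0,0,0]],
  [[0,0,0],[0,0,0]],
])

```text
time_s: 51.42
eef_pos: [0.523, 0.0629, 0.1009]
orientation: [0.77, -0.638, 0.001, -0.001]
force: [0.1, -1.2, -2.8]
width: 0.0633
```

Run:
```python
from obj import *
o=status.get_obs()["eef_pos"]; print((np.array(o[:2])-T0)@M*1000)
held(o[2]-.03,o[2]+.035,o[:2])
t=tw(-32,80);plan(t[0],t[1],.0605,yaw=-79.15)
```

```text
[-30.89563697  79.31315852]
z 0.071-0.084 n517 x [-14.9  -0.8   1.7] y [ 51.5  77.  103.7]
z 0.084-0.097 n648 x [-15.9  -0.9   1.6] y [ 50.7  77.  104.4]
z 0.097-0.110 n1109 x [-24.3  -3.8   1.5] y [ 35.2  77.5 119.1]
z 0.110-0.123 n1799 x [-24.3  -9.8   1.5] y [ 32.1  77.5 122.6]
z 0.123-0.136 n2313 x [-39.6 -22.    1.4] y [ 31.3  77.5 123.4]
tilt deg 0.18 full rotvec [-0.003 -0.001 -0.003]
pos [0.5229 0.0627 0.1009] yaw -79.30 q7 -1.637 | turn az -0.003 = 1 x -0.0027 | shift cm [-0.08  0.1   4.04] = 2 x [-0.041, 0.048, 2.02] F [-0.3  0.6 -2.9] w 0.0635 t 51.5
```

Request:
send_rows([
  [[-0.22,0.05,0],[-0.003,-0.001,-0.003]],
  [[0,0,1],[0,0,0]],
  [[0,0,1],[0,0,0]],
  [[0,0,1],[0,0,0]],
  [[0,0,0.7],[0,0,0]],
  [[0,0,0.35],[0,0,0]],
  [[0,0,0],[0,0,0]],
  [[0,0,0],[0,0,0]],
  [[0,0,0],[0,0,0]],
  [[0,0,0],[0,0,0]],
])

```text
time_s: 52.3
eef_pos: [0.52, 0.0642, 0.0603]
orientation: [0.771, -0.637, -0.001, 0.002]
force: [-4.3, -1.0, 14.2]
width: 0.0639
```

Run:
```python
from obj import *
o=status.get_obs()["eef_pos"]; print((np.array(o[:2])-T0)@M*1000)
held(o[2]+.00,o[2]+.035,o[:2])
t=tw(-32,80);plan(t[0],t[1],.0605,yaw=-79.15)
```

```text
[-33.6548893   81.20182634]
z 0.060-0.067 n663 x [-27.1  -7.6  -1.4] y [ 39.   79.9 120.4]
z 0.067-0.074 n907 x [-27.1 -12.8  -1.4] y [ 34.3  78.6 124.1]
z 0.074-0.081 n1020 x [-26.9 -12.1  -1.4] y [ 33.9  79.1 124.8]
z 0.081-0.088 n1162 x [-26.7 -12.   -1.5] y [ 33.6  79.5 124.8]
z 0.088-0.095 n1214 x [-27.  -24.7  -1.3] y [ 33.1  79.5 125.5]
tilt deg 0.27 full rotvec [ 0.005 -0.     0.   ]
pos [0.5199 0.0642 0.0603] yaw -79.14 q7 -1.648 | turn az 0.000 = 1 x 0.0001 | shift cm [ 0.12 -0.17 -0.02] = 1 x [0.121, -0.167, -0.018] F [-4.4 -0.  14.7] w 0.0634 t 52.4
```

Request:
send_rows([
  [[0,0,-0.1],[0,0,0]],
  [[0,0,0],[0,0,0]],
  [[0,0,0],[0,0,0]],
  [[0,0,0],[0,0,0]],
  [[0,0,-1],[0,0,0]],
  [[0,0,-3],[0,0,0]],
  [[0,0,-4],[0,0,0]],
  [[0,0,-4],[0,0,0]],
  [[0,0,-4],[0,0,0]],
  [[0,0,-4],[0,0,0]],
  [[0,0,0],[0,0,0]],
  [[0,0,0],[0,0,0]],
], jaw=-0.8)

```text
time_s: 53.35
eef_pos: [0.5229, 0.0647, 0.2632]
orientation: [0.771, -0.637, 0.001, -0.001]
force: [-1.0, 0.5, 0.2]
width: 0.0838
```

Run:
```python
from obj import *
for cam in ("side","top"):
    p=viewer.capture(cam); ww=cloud(p)
    if cam=="side": save("s15",p["color"],(150,100,450,400),2)
    for n in ("tin_a","can"):
        for r in viewer.outline_of(p,n):
            if r["confidence"]<.4: continue
            q=ww[r["pixels"]]; q=q[~np.isnan(q[:,0])]
            zt=np.percentile(q[:,2],95); t=q[q[:,2]>zt-.008]
            print(cam,n,round(r["confidence"],2),"ztop %.3f"%zt,*rect(t[:,:2]))
c=np.array([.421,-.2445]); yaw=-79.15
ty=np.array([np.sin(np.radians(yaw)),-np.cos(np.radians(yaw))])
for d in(.06,.03): t=c+d*ty; print(t,np.hypot(*t))
plan(.402,-.2485,.25,yaw)
```

```text
side tin_a 0.91 ztop 0.100 [521.9  63.3] [64.9 59.3] 75.2
side tin_a 0.49 ztop 0.274 [533.7 128.6] [49.3  8.9] 68.4
side can 0.89 ztop 0.098 [540.3 259.1] [28.3 25.2] 72.1
top tin_a 0.72 ztop 0.080 [ 424.6 -243.3] [61.8 62.3] 44.9
top can 0.87 ztop 0.097 [556.3 246. ] [31.9 61.5] 53.9
[ 0.3620726  -0.25579431] 0.44331399053919185
[ 0.3915363  -0.25014715] 0.4646227201761568
tilt deg 0.36 full rotvec [0.006 0.    0.   ]
pos [0.5206 0.0643 0.2585] yaw -79.14 q7 -1.602 | turn az 0.000 = 1 x 0.0001 | shift cm [28.49 17.53  0.85] = 9 x [3.165, 1.948, 0.095] F [-0.1  1.   0.1] w 0.0834 t 53.6
```

View pics/s15.png

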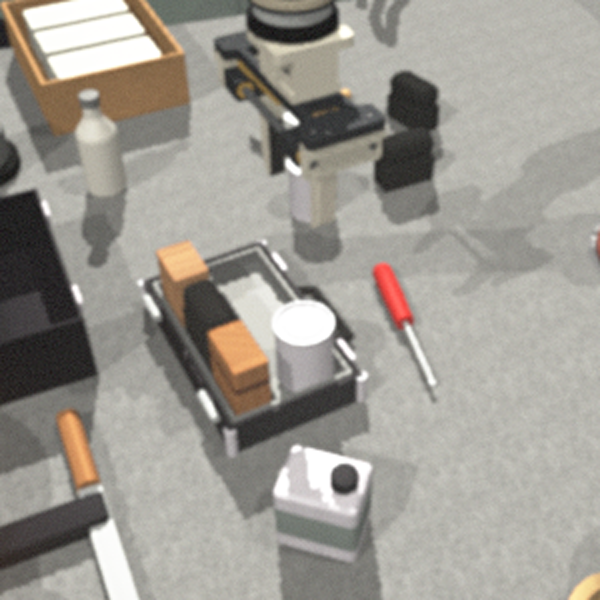

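Request:
send_rows([
  [[3.15,1.95,0],[0.005,0,0]],
  [[3.15,1.95,0],[0,0,0]],
  [[3.15,1.95,0],[0,0,0]],
  [[3.15,1.95,0],[0,0,0]],
  [[3.15,1.95,0],[0,0,0]],
  [[3.15,1.95,0],[0,0,0]],
  [[3.15,1.95,0],[0,0,0]],
  [[3.15,1.95,0],[0,0,0]],
  [[3.15,1.95,0],[0,0,0]],
  [[0,1.5,0],[0,0,0]],
  [[0,0,0],[0,0,0]],
  [[0,0,0],[0,0,0]],
  [[0,0,0],[0,0,0]],
  [[0,0,0],[0,0,0]],
], jaw=-1)

```text
time_s: 54.82
eef_pos: [0.389, -0.2482, 0.2595]
orientation: [0.772, -0.636, 0.0, -0.001]
force: [-0.5, -0.2, -0.7]
width: 0.093
```

Run:
```python
from obj import *
look("tin_a",[.421,-.2445],hgt=.0785)
plan(.421,-.2445,.041,-79.15)
```

```text
tin_a 0.75 bbox [32. 22. 65. 38.] z 0.0779 [504.2  38. ] [ 5.6 31.8] 55.9
tin_a 0.60 bbox [325. 178.  71.  69.] z 0.0775 [ 421.1 -245.2] [63.2 63.2] 72.0
  geo [ 421.1 -245.3] [63.2 63.2] 8.3 z 0.0775 3707
  circ [ 420.7 -245.2] 32.1
tilt deg 0.15 full rotvec [-0.003  0.001  0.003]
pos [ 0.3887 -0.2486  0.2596] yaw -78.97 q7 -0.855 | turn az 0.003 = 1 x 0.0031 | shift cm [ 0.21 -3.24 21.86] = 6 x [0.035, -0.541, 3.644] F [-0.8 -0.5 -0.3] w 0.0932 t 54.9
```

View pics/lk.png

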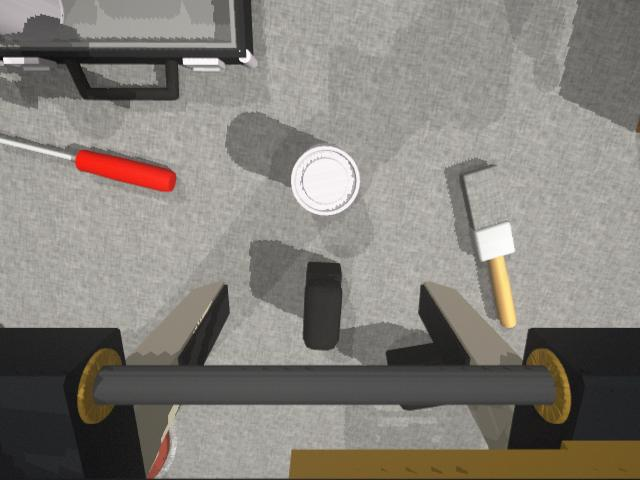

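Request:
send_rows([
  [[0.1,-1.1,2.5],[-0.003,0.001,0.003]],
  [[0.1,-1.1,2.5],[0,0,0]],
  [[0.05,-1.05,2.5],[0,0,0]],
  [[0,0,3],[0,0,0]],
  [[0,0,3],[0,0,0]],
  [[0,0,3],[0,0,0]],
  [[0,0,2],[0,0,0]],
  [[0,0,0],[0,0,0]],
  [[0,0,0],[0,0,0]],
  [[0,0,0],[0,0,0]],
])

```text
time_s: 55.75
eef_pos: [0.4214, -0.2465, 0.0758]
orientation: [0.77, -0.638, 0.001, 0.0]
force: [-0.2, 0.2, 0.3]
width: 0.0928
```

Run:
```python
from obj import *
plan(.421,-.2452,.040,-79.15)
```

```text
tilt deg 0.14 full rotvec [-0.001 -0.002 -0.002]
pos [ 0.4214 -0.2465  0.0758] yaw -79.27 q7 -0.911 | turn az -0.002 = 1 x -0.0021 | shift cm [-0.13  0.01  3.58] = 1 x [-0.132, 0.012, 3.58] F [-0.2  0.2  0.3] w 0.0928 t 55.8
```

Request:
send_rows([
  [[-0.1,0,2.2],[-0.001,-0.001,-0.002]],
  [[0,0,1.3],[0,0,0]],
  [[0,0,0],[0,0,0]],
  [[0,0,0],[0,0,0]],
  [[0,0,0],[0,0,0]],
])

```text
time_s: 56.17
eef_pos: [0.421, -0.246, 0.0413]
orientation: [0.77, -0.637, 0.001, 0.0]
force: [0.3, -0.2, 0.6]
width: 0.0927
```

Request:
send_rows([
  [[0,0,0],[0,0,0]],
  [[0,0,0],[0,0,0]],
  [[0,0,0],[0,0,0]],
  [[0,0,0],[0,0,0]],
  [[0,0,0],[0,0,0]],
  [[0,0,0],[0,0,0]],
  [[0,0,0],[0,0,0]],
  [[0,0,0],[0,0,0]],
], jaw=1)

```text
time_s: 56.83
eef_pos: [0.4195, -0.2443, 0.0399]
orientation: [0.771, -0.637, -0.001, 0.0]
force: [-1.3, 3.3, 5.7]
width: 0.0636
```

Run:
```python
from obj import *
plan(.421,-.2452,.040,-79.15)
t=tw(-32,-80); print(t)
o=status.get_obs()["eef_pos"]
plan(t[0],t[1],.20,-79.15,from_=[o[0],o[1],.20,-79.15])
```

```text
tilt deg 0.17 full rotvec [ 0.002  0.002 -0.   ]
pos [ 0.4195 -0.2443  0.0399] yaw -79.18 q7 -0.913 | turn az -0.000 = 1 x -0.0005 | shift cm [ 0.12 -0.13 -0.01] = 1 x [0.115, -0.128, -0.008] F [-1.3  3.3  5.7] w 0.0636 t 56.8
[ 0.55193129 -0.09382169]
pos [ 0.4195 -0.2443  0.2   ] yaw -79.15 q7 -0.913 | turn az -0.000 = 0 x -0.0000 | shift cm [-12.29 -15.84  -0.  ] = 6 x [-2.048, -2.639, -0.0] F [-1.3  3.3  5.7] w 0.0636 t 56.8
```

Request:
send_rows([
  [[0,0,-1],[0,0,0]],
  [[0,0,-2],[0,0,0]],
  [[0,0,-3],[0,0,0]],
  [[0,0,-4],[0,0,0]],
  [[0,0,-4],[0,0,0]],
  [[0,0,-2],[0,0,0]],
  [[-1.5,-2,0],[0,0,0]],
  [[-2.3,-3,0],[0,0,0]],
  [[-2.3,-3,0],[0,0,0]],
  [[-2.3,-3,0],[0,0,0]],
  [[-2.3,-3,0],[0,0,0]],
  [[-1.6,-1.84,0],[0,0,0]],
  [[0,0,0],[0,0,0]],
  [[0,0,0],[0,0,0]],
  [[0,0,0],[0,0,0]],
  [[0,0,0],[0,0,0]],
])

```text
time_s: 58.17
eef_pos: [0.5516, -0.0971, 0.1993]
orientation: [0.769, -0.639, -0.001, 0.002]
force: [-0.5, -0.6, -2.3]
width: 0.0639
```

Run:
```python
from obj import *
o=status.get_obs()["eef_pos"]; print((np.array(o[:2])-T0)@M*1000)
held(o[2]-.035,o[2]+.04,o[:2])
t=tw(-32,-80);plan(t[0],t[1],.10,yaw=-79.15)
p=viewer.capture("wrist"); save("w16",p["color"])
```

```text
[-32.96537363 -83.10729446]
z 0.164-0.179 n602 x [-18.   -3.3  -0.5] y [-112.8  -86.1  -59.1]
z 0.179-0.194 n725 x [-16.9  -3.1  -0.5] y [-111.7  -85.   -59.1]
z 0.194-0.209 n1281 x [-26.4  -5.8  -0.5] y [-127.6  -85.4  -42.5]
z 0.209-0.224 n2169 x [-26.2 -11.3  -0.5] y [-130.6  -85.3  -39.7]
z 0.224-0.239 n16951 x [-44.7 -24.3  -0.5] y [-128.1  -84.9  -41.8]
tilt deg 0.17 full rotvec [ 0.003 -0.001 -0.004]
pos [ 0.5517 -0.097   0.1994] yaw -79.39 q7 -1.269 | turn az -0.004 = 1 x -0.0042 | shift cm [-0.3  -0.08  9.94] = 3 x [-0.102, -0.027, 3.315] F [ 0.1  0.6 -2.2] w 0.0635 t 58.2
```

View pics/w16.png

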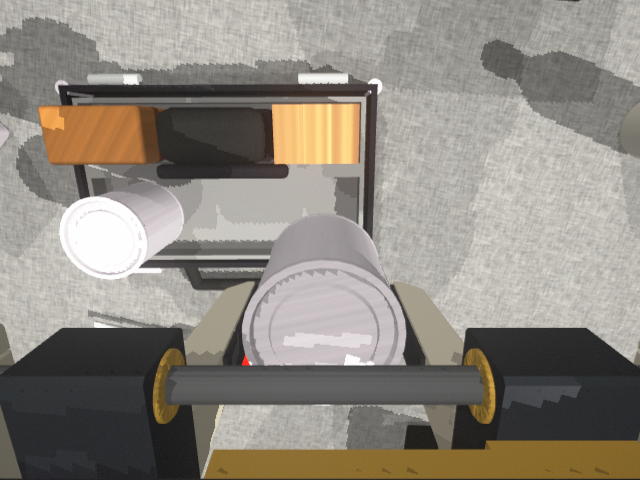

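Request:
send_rows([
  [[-0.4,-0.1,1.5],[0.003,-0.001,-0.004]],
  [[0,0,2.5],[0,0,0]],
  [[0,0,2.5],[0,0,0]],
  [[0,0,2],[0,0,0]],
  [[0,0,1.5],[0,0,0]],
  [[0,0,0],[0,0,0]],
  [[0,0,0],[0,0,0]],
  [[0,0,0],[0,0,0]],
  [[0,0,0],[0,0,0]],
])

```text
time_s: 59.02
eef_pos: [0.5541, -0.0912, 0.101]
orientation: [0.772, -0.636, 0.001, -0.002]
force: [-0.4, 0.2, -2.5]
width: 0.0636
```

Run:
```python
from obj import *
o=status.get_obs()["eef_pos"]; print((np.array(o[:2])-T0)@M*1000)
held(o[2]-.03,o[2]+.035,o[:2])
plan(z=.0607,yaw=-79.15)
```

```text
[-29.33746573 -77.84144454]
z 0.071-0.084 n520 x [-13.3   0.7   3.3] y [-106.2  -79.7  -53.7]
z 0.084-0.097 n644 x [-13.9   0.6   3.1] y [-106.7  -79.9  -53.3]
z 0.097-0.110 n1111 x [-22.9  -2.3   3.1] y [-121.7  -79.9  -37.2]
z 0.110-0.123 n1795 x [-22.7  -7.7   3. ] y [-124.9  -79.5  -34.5]
z 0.123-0.136 n2445 x [-39.9 -20.5   2.9] y [-125.6  -78.7  -33.7]
tilt deg 0.23 full rotvec [-0.004  0.     0.002]
pos [ 0.554  -0.0911  0.1009] yaw -79.01 q7 -1.279 | turn az 0.002 = 1 x 0.0025 | shift cm [ 0.   -0.    4.02] = 2 x [0.0, -0.0, 2.011] F [ 0.2  0.2 -2.5] w 0.0639 t 59.1
```

Request:
send_rows([
  [[0.05,0.15,0],[-0.003,0,0.002]],
  [[0,0,1],[0,0,0]],
  [[0,0,1],[0,0,0]],
  [[0,0,1],[0,0,0]],
  [[0,0,0.65],[0,0,0]],
  [[0,0,0.3],[0,0,0]],
  [[0,0,0],[0,0,0]],
  [[0,0,0],[0,0,0]],
  [[0,0,0],[0,0,0]],
  [[0,0,0],[0,0,0]],
])

```text
time_s: 59.9
eef_pos: [0.5506, -0.0912, 0.0606]
orientation: [0.771, -0.637, -0.002, 0.001]
force: [-2.6, 0.9, 7.7]
width: 0.0637
```

Run:
```python
from obj import *
o=status.get_obs()["eef_pos"]; print((np.array(o[:2])-T0)@M*1000)
held(o[2]+.00,o[2]+.035,o[:2])
plan(z=.0605,yaw=-79.15)
```

```text
[-32.84321872 -77.16519656]
z 0.061-0.068 n658 x [-26.4  -6.9  -0.6] y [-120.4  -79.8  -38.5]
z 0.068-0.075 n899 x [-26.2 -11.2  -0.5] y [-124.2  -78.9  -34.4]
z 0.075-0.082 n1012 x [-26.1 -12.   -0.5] y [-124.6  -78.9  -33.8]
z 0.082-0.089 n1179 x [-26.  -10.9  -0.5] y [-125.   -78.9  -33.5]
z 0.089-0.096 n1236 x [-38.2 -23.9  -0.5] y [-125.3  -80.1  -33. ]
tilt deg 0.24 full rotvec [0.004 0.002 0.001]
pos [ 0.5506 -0.0912  0.0606] yaw -79.08 q7 -1.283 | turn az 0.001 = 1 x 0.0013 | shift cm [ 0.   -0.    0.01] = 1 x [0.0, -0.0, 0.008] F [-4.   0.9  7.3] w 0.0633 t 60.0
```

Request:
send_rows([
  [[0,0,-0.05],[0,0,0]],
  [[0,0,0],[0,0,0]],
  [[0,0,0],[0,0,0]],
  [[0,0,0],[0,0,0]],
  [[0,0,-1],[0,0,0]],
  [[0,0,-3],[0,0,0]],
  [[0,0,-4],[0,0,0]],
  [[0,0,-4],[0,0,0]],
  [[0,0,-4],[0,0,0]],
  [[0,0,-4],[0,0,0]],
  [[0,0,0],[0,0,0]],
  [[0,0,0],[0,0,0]],
], jaw=-0.8)

```text
time_s: 60.95
eef_pos: [0.5535, -0.0918, 0.2639]
orientation: [0.771, -0.637, 0.002, -0.002]
force: [-0.7, 0.4, 0.5]
width: 0.0838
```

Run:
```python
from obj import *
for cam in ("side","top"):
    p=viewer.capture(cam); ww=cloud(p); np.savez(cam+"17.npz",w=ww)
    if cam=="side": save("s17",p["color"],(150,100,450,400),2)
    for n in ("tin_a","can"):
        for r in viewer.outline_of(p,n):
            if r["confidence"]<.4: continue
            q=ww[r["pixels"]]; q=q[~np.isnan(q[:,0])]
            zt=np.percentile(q[:,2],95); t=q[q[:,2]>zt-.008]; b=q[abs(q[:,2]-.084)<.005]
            print(cam,n,round(r["confidence"],2),"ztop %.3f"%zt,*rect(t[:,:2]), "z84",*rect(b[:,:2]) if len(b)>20 else "")
```

```text
side tin_a 0.88 ztop 0.100 [521.2  63.7] [63.8 61. ] 72.2 z84 [524.8  82.1] [24.3 59.6] 78.4
side tin_a 0.75 ztop 0.100 [551.4 -91.6] [63.5 63.2] 60.5 z84 [552.2 -73.2] [27.8 61.9] 87.9
side can 0.83 ztop 0.098 [540.1 258.5] [29.1 25.2] 72.3 z84 [557.  248.3] [59.9 80.2] 56.1
side can 0.55 ztop 0.040 [346.5 440.5] [103.5 101.6] 66.4 z84
top tin_a 0.86 ztop 0.101 [499.  -69.1] [ 37.7 171.3] 80.7 z84
top tin_a 0.68 ztop 0.100 [524.   63.5] [61.4 61.3] 26.6 z84
top can 0.98 ztop 0.097 [560.7 258. ] [25.9 59.6] 88.5 z84 [560.  246.9] [59.4 79.6] 55.3
```

View pics/s17.png

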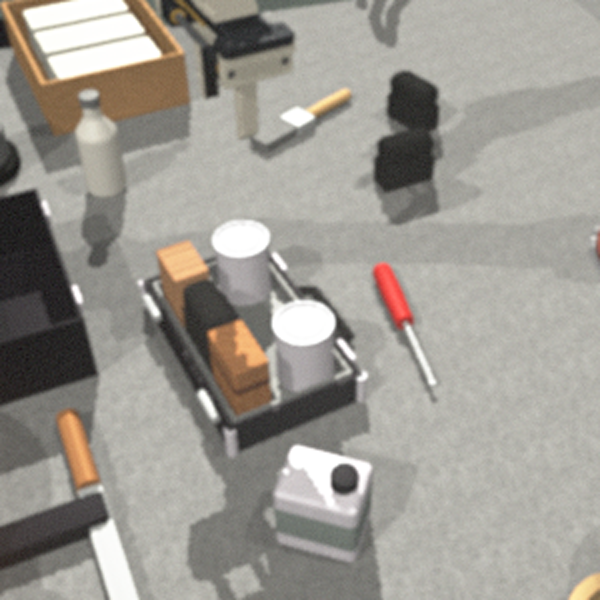

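Request:
send_rows([
  [[0,0,0],[0,0,-0.118]],
  [[0,0,0],[0,0,-0.118]],
  [[0,0,0],[0,0,-0.118]],
  [[0,0,0],[0,0,-0.118]],
  [[0,0,0],[0,0,-0.118]],
  [[0,0,0],[0,0,-0.118]],
  [[0,0,0],[0,0,-0.118]],
  [[0,0,0],[0,0,-0.118]],
  [[0,0,0],[0,0,-0.118]],
  [[0,0,0],[0,0,-0.118]],
  [[0,0,0],[0,0,-0.118]],
  [[0,0,0],[0,0,-0.118]],
  [[0,0,0],[0,0,-0.118]],
  [[0,0,0],[0,0,-0.118]],
  [[0,0,0],[0,0,-0.118]],
  [[0,0,0],[0,0,-0.118]],
  [[0,0,0],[0,0,-0.118]],
  [[0,0,0],[0,0,-0.118]],
  [[0,0,0],[0,0,-0.118]],
  [[0,0,0],[0,0,-0.107]],
], jaw=-1)

```text
time_s: 62.92
eef_pos: [0.5515, -0.0917, 0.2593]
orientation: [0.884, 0.468, -0.002, -0.002]
force: [-0.8, -0.9, -0.3]
width: 0.0932
```

Run:
```python
from obj import *
plan(.606,.2135,.26,55.5)
```

```text
tilt deg 0.25 full rotvec [-0.004  0.001  0.005]
pos [ 0.5515 -0.0917  0.2593] yaw 55.81 q7 0.798 | turn az 0.005 = 1 x 0.0054 | shift cm [ 28.24 -12.8   -0.07] = 8 x [3.53, -1.599, -0.008] F [-0.8 -0.9 -0.3] w 0.0932 t 62.9
```

Request:
send_rows([
  [[3.5,-1.6,0],[-0.004,0.001,0.005]],
  [[3.5,-1.6,0],[0,0,0]],
  [[3.5,-1.6,0],[0,0,0]],
  [[3.5,-1.6,0],[0,0,0]],
  [[3.5,-1.6,0],[0,0,0]],
  [[3.5,-1.6,0],[0,0,0]],
  [[3.5,-1.6,0],[0,0,0]],
  [[3.5,-1.6,0],[0,0,0]],
  [[0,0,0],[0,0,0]],
  [[0,0,0],[0,0,0]],
  [[0,0,0],[0,0,0]],
  [[0,0,0],[0,0,0]],
])

```text
time_s: 63.92
eef_pos: [0.6068, 0.2089, 0.2596]
orientation: [0.887, 0.462, -0.0, 0.002]
force: [0.3, -0.4, 0.2]
width: 0.0931
```

Run:
```python
from obj import *
look("can",[.557,.2475],hgt=.084,dz=.005)
plan(.557,.2475,.040,55.5)
```

```text
can 0.88 bbox [329. 145.  71.  94.] z 0.0845 [557.1 245.9] [59.9 78.9] 55.0
  geo [557.1 245.9] [59.9 78.9] 55.0 z 0.0845 5063
  circ [556.9 245.7] 47.1
tilt deg 0.16 full rotvec [ 0.003  0.001 -0.009]
pos [0.6069 0.209  0.2602] yaw 55.01 q7 0.296 | turn az -0.009 = 1 x -0.0085 | shift cm [ 0.35 -6.3  22.02] = 6 x [0.058, -1.05, 3.67] F [-0.2 -0.2  0.4] w 0.0930 t 64.0
```

View pics/lk.png

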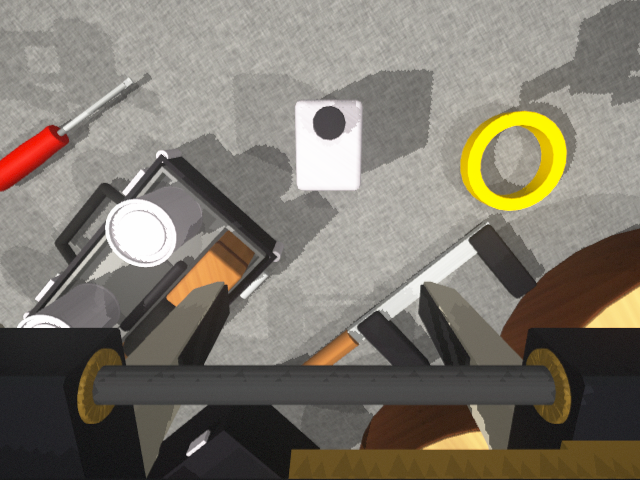

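Request:
send_rows([
  [[0.06,-2.1,2.5],[0.003,0.001,0]],
  [[0.06,-2.1,2.5],[0,0,0]],
  [[0.05,-2.0,2.5],[0,0,0]],
  [[0,0,3],[0,0,0]],
  [[0,0,3],[0,0,0]],
  [[0,0,2.5],[0,0,0]],
  [[0,0,2],[0,0,0]],
  [[0,0,0],[0,0,0]],
  [[0,0,0],[0,0,0]],
  [[0,0,0],[0,0,0]],
  [[0,0,0],[0,0,0]],
])

```text
time_s: 64.93
eef_pos: [0.5578, 0.2489, 0.0824]
orientation: [0.886, 0.463, 0.002, -0.001]
force: [0.4, 0.1, 0.2]
width: 0.093
```

Run:
```python
from obj import *
plan(.5571,.2459,.040,55.0)
```

```text
tilt deg 0.28 full rotvec [ 0.001 -0.005  0.003]
pos [0.5578 0.2489 0.0824] yaw 55.16 q7 0.082 | turn az 0.003 = 1 x 0.0028 | shift cm [-0.28  0.11  4.24] = 2 x [-0.142, 0.057, 2.12] F [0.4 0.1 0.2] w 0.0930 t 64.9
```

Request:
send_rows([
  [[-0.2,0.1,2.4],[0.001,-0.003,0.003]],
  [[0,0,1.7],[0,0,0]],
  [[0,0,0],[0,0,0]],
  [[0,0,0],[0,0,0]],
  [[0,0,0],[0,0,0]],
])

```text
time_s: 65.35
eef_pos: [0.5572, 0.2471, 0.0411]
orientation: [0.887, 0.462, 0.0, -0.001]
force: [-0.2, -0.3, -0.5]
width: 0.0929
```

Request:
send_rows([
  [[0,0,0],[0,0,0]],
  [[0,0,0],[0,0,0]],
  [[0,0,0],[0,0,0]],
  [[0,0,0],[0,0,0]],
  [[0,0,0],[0,0,0]],
  [[0,0,0],[0,0,0]],
  [[0,0,0],[0,0,0]],
  [[0,0,0],[0,0,0]],
  [[0,0,0],[0,0,0]],
], jaw=1)

```text
time_s: 66.1
eef_pos: [0.5571, 0.2475, 0.0399]
orientation: [0.887, 0.462, 0.0, -0.001]
force: [2.6, 2.9, 0.4]
width: 0.0598
```

Run:
```python
from obj import *
plan(.5571,.2459,.040,55)
# tins final, from side/wrist view
t=tw(-33,0); print(t)
o=status.get_obs()["eef_pos"]
plan(t[0],t[1],.22,10.85,from_=[o[0],o[1],.22,55.0])
```

```text
tilt deg 0.13 full rotvec [-0.002 -0.002  0.001]
pos [0.5571 0.2475 0.0399] yaw 55.05 q7 0.051 | turn az 0.001 = 1 x 0.0009 | shift cm [-0.13  0.09 -0.01] = 1 x [-0.13, 0.093, -0.011] F [2.6 2.9 0.4] w 0.0598 t 66.1
[ 0.53589009 -0.01544006]
pos [0.5571 0.2475 0.22  ] yaw 55.00 q7 0.051 | turn az 0.771 = 7 x 0.1101 | shift cm [-7.03 25.43 -0.  ] = 7 x [-1.004, 3.632, -0.0] F [2.6 2.9 0.4] w 0.0598 t 66.1
```

Request:
send_rows([
  [[0,0,-1],[0,0,0]],
  [[0,0,-2],[0,0,0]],
  [[0,0,-3],[0,0,0]],
  [[0,0,-4],[0,0,0]],
  [[0,0,-4],[0,0,0.06]],
  [[0,0,-3],[0,0,0.118]],
  [[0,0,-1],[0,0,0.118]],
  [[0,0,0],[0,0,0.118]],
  [[0,0,0],[0,0,0.118]],
  [[0,0,0],[0,0,0.118]],
  [[0,0,0],[0,0,0.118]],
  [[0,0,0],[0,0,0.003]],
  [[0,0,0],[0,0,0]],
])

```text
time_s: 67.18
eef_pos: [0.555, 0.2451, 0.2184]
orientation: [0.995, 0.096, -0.003, 0.001]
force: [0.8, 0.4, -4.6]
width: 0.0599
```

Request:
send_rows([
  [[-0.6,2.2,0],[0,0,0]],
  [[-1,3.6,0],[0,0,0]],
  [[-1,3.6,0],[0,0,0]],
  [[-1,3.6,0],[0,0,0]],
  [[-1,3.6,0],[0,0,0]],
  [[-1,3.6,0],[0,0,0]],
  [[-1,3.6,0],[0,0,0]],
  [[-0.43,1.6,0],[0,0,0]],
  [[0,0,0],[0,0,0]],
  [[0,0,0],[0,0,0]],
  [[0,0,0],[0,0,0]],
  [[0,0,0],[0,0,0]],
])

```text
time_s: 68.18
eef_pos: [0.5352, -0.0143, 0.2194]
orientation: [0.995, 0.097, -0.001, -0.001]
force: [0.1, 0.7, -5.5]
width: 0.0598
```

Run:
```python
from obj import *
o=status.get_obs()["eef_pos"]; print((np.array(o[:2])-T0)@M*1000)
held(o[2]-.035,o[2]+.045,o[:2])
t=tw(-33,0);plan(t[0],t[1],.13,yaw=10.85)
p=viewer.capture("wrist"); save("w18",p["color"])
w=cloud(p).reshape(-1,3); w=w[~np.isnan(w[:,0])]; l=(w[:,:2]-T0)@M*1000
def box(nm,x0,x1,y0,y1,zlo,zhi):
    s=(l[:,0]>x0)&(l[:,0]<x1)&(l[:,1]>y0)&(l[:,1]<y1)&(w[:,2]>zlo)&(w[:,2]<zhi)
    if s.sum()>20: print(nm,s.sum(),"x",np.percentile(l[s][:,0],[1,99]).round(1),"y",np.percentile(l[s][:,1],[1,99]).round(1),"z",np.median(w[s][:,2]).round(4))
box("tin+",-70,8,40,120,.094,.105); box("tin-",-70,8,-120,-40,.094,.105); box("beam",15,70,38,118,.09,.102)
```

```text
[-33.50671056   1.24844676]
z 0.184-0.200 n569 x [-61.9 -34.2  -6.9] y [37.9 39.6 39.9]
z 0.200-0.216 n734 x [-61.9 -34.7  -7. ] y [38.3 39.8 40.2]
z 0.216-0.232 n1207 x [-76.8 -34.2   8.2] y [ 7.9 39.8 40.2]
z 0.232-0.248 n2213 x [-78.  -34.1   9.6] y [ 7.6 39.6 40.2]
z 0.248-0.264 n13564 x [-76.7 -33.7   8.6] y [-37.7  15.9  39.9]
tilt deg 0.17 full rotvec [-0.001  0.003  0.004]
pos [ 0.5353 -0.0144  0.2195] yaw 11.09 q7 -0.028 | turn az 0.004 = 1 x 0.0042 | shift cm [0.04 0.12 8.95] = 3 x [0.014, 0.039, 2.982] F [ 1.  -0.2 -4.2] w 0.0597 t 68.2
tin+ 6147 x [-62.4  -3. ] y [ 49.1 108.9] z 0.0984
beam 5245 x [21.5 60.4] y [ 41.4 109.1] z 0.0976
```

View pics/w18.png

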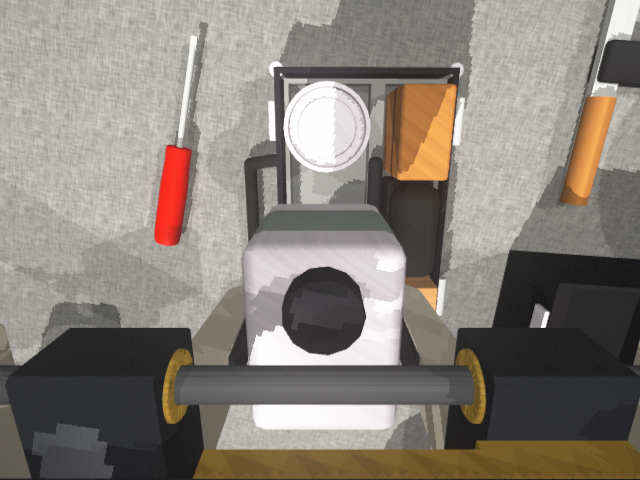

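Request:
send_rows([
  [[0.05,0,1.5],[-0.001,0.003,0.004]],
  [[0,0,2.5],[0,0,0]],
  [[0,0,2],[0,0,0]],
  [[0,0,1],[0,0,0]],
  [[0,0,0],[0,0,0]],
  [[0,0,0],[0,0,0]],
  [[0,0,0],[0,0,0]],
  [[0,0,0],[0,0,0]],
])

```text
time_s: 68.95
eef_pos: [0.5371, -0.016, 0.1509]
orientation: [0.996, 0.093, 0.002, 0.0]
force: [0.2, 0.6, -4.6]
width: 0.0597
```

Run:
```python
from obj import *
o=status.get_obs()["eef_pos"]; print((np.array(o[:2])-T0)@M*1000)
held(o[2]-.035,o[2]+.035,o[:2])
plan(z=.0607,yaw=10.85)
```

```text
[-31.91955296  -0.79902866]
z 0.116-0.130 n489 x [-59.8 -32.1  -5.1] y [35.9 37.5 37.8]
z 0.130-0.144 n594 x [-59.9 -32.7  -4.9] y [36.  37.7 38.1]
z 0.144-0.158 n857 x [-70.8 -32.3   5.2] y [ 6.2 37.8 38.2]
z 0.158-0.172 n1518 x [-76.2 -32.7  10.7] y [ 5.8 37.8 38.2]
z 0.172-0.186 n2386 x [-76.9 -32.4  11.5] y [ 5.7 37.5 38.2]
tilt deg 0.19 full rotvec [ 0.001 -0.003 -0.004]
pos [ 0.5369 -0.0161  0.1508] yaw 10.64 q7 -0.079 | turn az -0.004 = 1 x -0.0037 | shift cm [0.   0.   9.01] = 3 x [0.0, 0.0, 3.002] F [ 0.5 -0.3 -4.3] w 0.0598 t 69.0
```

Request:
send_rows([
  [[0,-0.18,0],[0.001,-0.003,-0.004]],
  [[0,0,1],[0,0,0]],
  [[0,0,1.5],[0,0,0]],
  [[0,0,1.5],[0,0,0]],
  [[0,0,1],[0,0,0]],
  [[0,0,0.5],[0,0,0]],
  [[0,0,0],[0,0,0]],
  [[0,0,0],[0,0,0]],
  [[0,0,0],[0,0,0]],
  [[0,0,0],[0,0,0]],
])

```text
time_s: 69.83
eef_pos: [0.5362, -0.0145, 0.0953]
orientation: [0.996, 0.095, -0.0, -0.0]
force: [-0.3, -0.5, -4.5]
width: 0.0597
```

Run:
```python
from obj import *
o=status.get_obs()["eef_pos"]; print((np.array(o[:2])-T0)@M*1000)
held(o[2]-.005,o[2]+.035,o[:2])
plan(z=.0607,yaw=10.85)
```

```text
[-32.53796238   0.89237283]
z 0.090-0.098 n1925 x [-58.1 -33.   -7.7] y [38.5 55.  60.7]
z 0.098-0.106 n1894 x [-74.  -32.6   7.5] y [ 7.7 50.4 60.8]
z 0.106-0.114 n879 x [-76.8 -33.1  10.3] y [ 7.5 39.4 39.9]
z 0.114-0.122 n1227 x [-77.  -33.4  10.6] y [ 7.5 39.3 39.8]
z 0.122-0.130 n1460 x [-77.3 -32.9  11.1] y [ 7.3 39.1 39.8]
tilt deg 0.04 full rotvec [-0.     0.001  0.   ]
pos [ 0.5361 -0.0145  0.0952] yaw 10.85 q7 -0.117 | turn az 0.000 = 1 x 0.0001 | shift cm [0.   0.   3.45] = 1 x [0.0, 0.0, 3.452] F [ 0.2  0.7 -4.6] w 0.0600 t 69.9
```

Centred at (-33, -0.5) in the tray frame. Lowering the rest.

Request:
send_rows([
  [[0,0,0.8],[0,0,0]],
  [[0,0,1],[0,0,0]],
  [[0,0,0.9],[0,0,0]],
  [[0,0,0.5],[0,0,0]],
  [[0,0,0.25],[0,0,0]],
  [[0,0,0],[0,0,0]],
  [[0,0,0],[0,0,0]],
  [[0,0,0],[0,0,0]],
  [[0,0,0],[0,0,0]],
])

```text
time_s: 70.63
eef_pos: [0.5342, -0.0148, 0.0606]
orientation: [0.995, 0.095, -0.002, 0.0]
force: [-3.8, -1.5, 6.0]
width: 0.0602
```

Run:
```python
from obj import *
o=status.get_obs()["eef_pos"]; print((np.array(o[:2])-T0)@M*1000)
held(o[2]-.005,o[2]+.05,o[:2])
plan(z=.0607,yaw=10.85)
```

```text
[-34.54429444   0.90734167]
z 0.056-0.067 n369 x [-63.6 -47.6   3.5] y [ 7.8 39.5 39.9]
z 0.067-0.078 n1087 x [-78.4 -35.5   8. ] y [ 7.6 39.5 39.9]
z 0.078-0.089 n1726 x [-78.8 -34.6   8.6] y [-58.3  39.3  39.9]
z 0.089-0.100 n7112 x [-78.1 -32.7   8. ] y [-57.3  39.6  60.7]
z 0.100-0.111 n20053 x [-75.8 -34.6   5.9] y [-49.5  10.5  57.1]
tilt deg 0.29 full rotvec [0.    0.005 0.001]
pos [ 0.5342 -0.0148  0.0606] yaw 10.88 q7 -0.142 | turn az 0.001 = 1 x 0.0005 | shift cm [ 0.    0.   -0.01] = 1 x [0.0, 0.0, -0.009] F [-4.2 -0.7  7.1] w 0.0594 t 70.7
```

Request:
send_rows([
  [[0,0,-0.05],[0,0,0]],
  [[0,0,0],[0,0,0]],
  [[0,0,0],[0,0,0]],
  [[0,0,0],[0,0,0]],
  [[0,0,-1],[0,0,0]],
  [[0,0,-2],[0,0,0]],
  [[0,0,-3],[0,0,0]],
  [[0,0,-4],[0,0,0]],
  [[0,0,-4],[0,0,0]],
  [[0,0,-4],[0,0,0]],
  [[-2,0,-4],[0,0,0]],
  [[-2,0,-4],[0,0,0]],
  [[0,4,-2],[0,0,0]],
  [[0,4,0],[0,0,0]],
  [[0,3,0],[0,0,0]],
  [[0,0,0],[0,0,0]],
  [[0,0,0],[0,0,0]],
  [[0,0,0],[0,0,0]],
  [[0,0,0],[0,0,0]],
], jaw=-0.38)

```text
time_s: 72.27
eef_pos: [0.5196, -0.1249, 0.334]
orientation: [0.995, 0.096, -0.001, -0.001]
force: [0.3, 1.1, 0.1]
width: 0.0641
```

Run:
```python
from obj import *
for cam in ("wrist","side"):
    p=viewer.capture(cam); save("f_"+cam,p["color"],None if cam=="wrist" else (150,100,450,400),1 if cam=="wrist" else 2)
    w=cloud(p).reshape(-1,3); w=w[~np.isnan(w[:,0])]; l=(w[:,:2]-T0)@M*1000
    def box(nm,x0,x1,y0,y1,zlo,zhi):
        s=(l[:,0]>x0)&(l[:,0]<x1)&(l[:,1]>y0)&(l[:,1]<y1)&(w[:,2]>zlo)&(w[:,2]<zhi)
        if s.sum()>20: print(cam,nm,s.sum(),"x",np.percentile(l[s][:,0],[.5,99.5]).round(1),"y",np.percentile(l[s][:,1],[.5,99.5]).round(1),"z",np.median(w[s][:,2]).round(4), "z5/95",np.percentile(w[s][:,2],[5,95]).round(4), *rect(w[s][:,:2]))
    box("tin+",-75,10,41,125,.094,.105); box("tin-",-75,10,-125,-41,.094,.105); box("can",-75,10,-45,45,.1,.109)
    box("beam",13,75,38,120,.09,.104); box("pad",13,75,-50,38,.088,.104); box("cork",13,75,-120,-50,.088,.104)
    box("rim hinge",66,71,-110,110,.03,.05); box("rim front",-71,-66,-110,110,.03,.06); box("rim+y",-60,60,116,120,.03,.05); box("rim-y",-60,60,-120,-116,.03,.05)
plan()
```

```text
wrist tin+ 2799 x [-63.5  -2. ] y [47.6 89.3] z 0.0984 z5/95 [0.0959 0.1002] [523.4  51.6] [63.6 43.1] 11.1
wrist tin- 2799 x [-62.   -1.5] y [-109.9  -48.8] z 0.0985 z5/95 [0.096  0.1004] [552.  -93.1] [62.4 63.1] 11.5
wrist can 4170 x [-64.9  -6.1] y [-40.7  37.7] z 0.1054 z5/95 [0.1025 0.107 ] [533.6 -16.9] [59.7 79.9] 10.5
wrist beam 2479 x [21.2 60.7] y [40.  89.7] z 0.0975 z5/95 [0.095 0.099] [596.6  63. ] [40.7 51.7] 10.9
wrist pad 2698 x [21.7 58.4] y [-42.9  32.4] z 0.0954 z5/95 [0.09   0.0977] [608.6  -6.8] [38.1 77.7] 10.7
wrist cork 2148 x [21.4 61.3] y [-110.2  -50.8] z 0.0958 z5/95 [0.0942 0.0971] [624.2 -80.6] [40.5 59.8] 11.0
wrist rim hinge 58 x [66.1 70.3] y [-51.7  44.1] z 0.0415 z5/95 [0.0353 0.0432] [ 6.36e+02 -1.00e-01] [ 4.2 96.1] 10.8
wrist rim front 652 x [-69.8 -66. ] y [-107.8  104.7] z 0.0418 z5/95 [0.0403 0.0433] [502. -24.] [  3.6 214.3] 11.1
wrist rim-y 147 x [-59.2  30.1] y [-120.  -116.2] z 0.0417 z5/95 [0.0333 0.0431] [ 576.6 -127.8] [90.   3.8] 10.8
side tin+ 572 x [-63.7  -1.9] y [ 41.1 111.7] z 0.0984 z5/95 [0.0955 0.101 ] [521.6  59.9] [62.7 71.3
[... 388 characters left out ...]
[0.0896 0.0982] [610.   -8.3] [40. 86.] 11.3
side cork 326 x [21.1 61.4] y [-109.7  -50.2] z 0.0958 z5/95 [0.0929 0.0979] [623.9 -80.3] [41.4 60.3] 10.6
side rim hinge 221 x [66.1 70.5] y [-107.7  107.6] z 0.0409 z5/95 [0.0314 0.0441] [635.4   3.3] [  4.4 216.4] 10.8
side rim front 30 x [-70.1 -66.1] y [ 81.6 109.7] z 0.041 z5/95 [0.0313 0.0433] [483.4  71.7] [ 4.  28.5] 10.5
side rim+y 95 x [-56.3  59.1] y [116.1 120. ] z 0.0412 z5/95 [0.0364 0.0436] [547.2 106.9] [116.9   3.9] 10.8
tilt deg 0.13 full rotvec [-0.001  0.002 -0.   ]
pos [ 0.5197 -0.1251  0.3339] yaw 11.03 q7 0.245 | turn az -0.000 = 0 x -0.0000 | shift cm [ 0.  0. -0.] = 0 x [0.0, 0.0, -0.0] F [ 0.9  0.4 -0.2] w 0.0641 t 72.4
```

View pics/f_wrist.png

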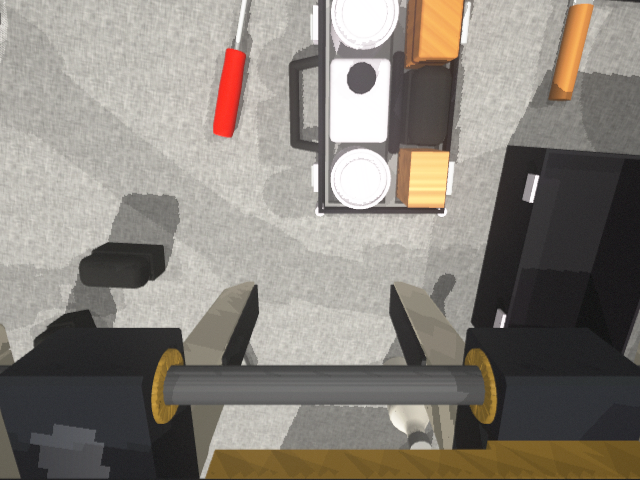

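View pics/f_side.png

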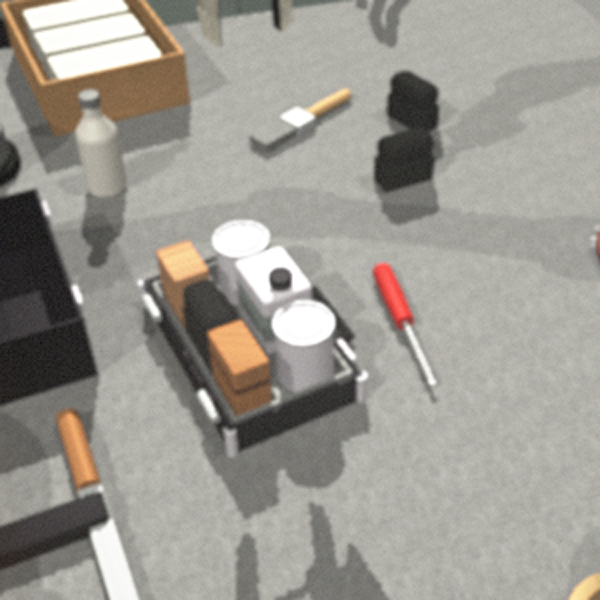

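All six stand in the bays with tops within 1 mm of what a flat seat gives. The rim is at 41 mm, the gripper is clear, and the bystanders visible in the views have not moved.

```bash
python3 -c "
from bench import ticket,status
print(status.get_obs()['time_s']); print(ticket.job_done())"
```

```text
72.3667
the job is handed in; nothing more can be done
None
```

The tray is turned half round and fully home in the case, with its wide bay on the latch and handle side. All six items are packed, and I handed the job in at 72.4 s of the 210 s.

- **Tray:** I lifted it by the grip bar, turned it 180° and seated it. The last heights were bar top 53 mm and rim about 41 mm, against 53 and 41 expected.
- **Packing:** Both tins and the can stand in the wide bay, with the can between the tins. The cork, pad and beam stand in the narrow bay. The pad is the look-alike that was farthest from the base.
- **Last checks:** The tops read 98.5 mm (tins), 105.4 (can), 97.5 (beam), 95.4 (pad) and 95.8 (cork). Each is within 1 mm of standing flat on the bay floor. The final pictures show them upright and the gripper clear.
- **Forces:** The largest contact force I read was about 15 N, while setting down the first tin.
- **Disagreements:** The top camera sat about 4 mm off from the wrist camera in x, so I went by the wrist camera. After the turn the tray hung about 4 mm off along the bar, which I corrected before seating it. I did not re-measure the bystanders one by one. The screwdriver, brush and glue bottle look unmoved in the last pictures, and the tape rolls are mostly out of frame there.

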